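# Sort the inspected record cases under dust extraction

### The arm

A 6-joint arm with a two-finger parallel gripper is mounted at the origin on the work surface. World frame = base frame: x ahead of the robot, y to its left, z up, the work surface at z = 0. Lengths are in m, angles in rad, forces in N, time in s.
With the tool pointing down it reaches from about 0.35 to 0.975 m from the base axis. Payload 4.9 kg.
Tool frame: the origin (TCP) lies on the centre line of the jaws, within the pads' length; the fingertips stand 11 mm ahead of it and the grasp point (between the pads) lies 8 mm behind it; x points along the fingers, y is the direction in which the jaws open and shut, and the axes are right-handed (so a half turn about x gives the same grasp; the last joint's range is limited). The gripper opens to 85 mm and grips with 20 to 120 N. Pads are 22 mm wide; open, the fingers measure 114 mm over their backs; the gripper's body (76 mm by 85 mm) begins 54 mm behind the grasp point. The pads swing forward as they close: fully open they stand 13 mm farther back than shut.
Start: joints at [1.17, 0.053, 1.613, -0, 1.476, -0.119], TCP at [0.174, 0.6, 0.242] pointing down, gripper open.
Joint ranges: [-3.01, 3.01], [-1.01, 2.22], [0.06, 2.58], [-1.02, 4.17], [0.09, 2.62], [-3.14, 3.14]. Speed limits (rad/s): [2.57, 2.57, 3.14, 3.14, 3.14, 3.14].

### API

Orientations are given as [roll, pitch, yaw] about the fixed x, y, z axes, in that order (R = Rz(yaw) Ry(pitch) Rx(roll)).
In Python, from cell import bot gives the robot as it stands. The module is installed in compiled form; this text tells all that it offers.
- The arm moves only by the shell command python3 -m creep 'ROWS' [FORCE]. ROWS is JSON, a list of rows, each an object with "delta_rot": the turn, a rotation vector about the tool's x, y, z in degrees, a list of three; "xyz": the shift along the tool's x, y, z in cm, a list of three; "gripper": the finger opening in cm, from 0 to 8.54. A call has 1 to 20 rows; each row is the pose to reach, as a shift and turn from the pose commanded when the call began, along the tool's axes at that moment; what a row does not reach only later rows make up. A row lasts 1/12 s, in which the tool goes at most 41.7 mm and 7.16 degrees, less where a joint would pass 70% of its speed; a pose out of reach is approached as far as the arm can. A call with a gripper value outside its range is refused whole. The fingers move at their own pace and stop on an object; FORCE is the grip in N (left out, the last holds). Time passes only in rows, so rows that repeat a pose let the fingers close. It gives the time, the measured TCP pose, the force and the opening at its end, in the units of the state.
- bot.state(): the state, without advancing time (a new reading comes with each control period).
- bot.read_camera(name): name is "scene" or "top"; returns a dict with "frame" (480x640x3 uint8, blue, green, red), "mtx" (3x3 intrinsics, pixels), "dist_coeffs" ([k1, k2, p1, p2, k3] as OpenCV has them; the pictures are not rectified), "camera_from_world" (4x4, takes a point from world to camera coordinates). Camera axes: x right, y down, z forward; pixel columns grow to the right and rows downward; lengths in m; the calibration is good to about 2 mm. A picture is of the moment at which its call begins. There is no depth.
- bot.sign_off(): hands the job in, once; it reports no verdict.
The state is a dict: "time_s": time; "joints": joint angles; "dq": joint speeds; "tau": joint torques, N m; "position": TCP position; "orientation": TCP orientation; "wrist_force": force on the tool from outside, world axes, zero at the start; "ft_torque": the same for the moment, N m; "opening": finger opening in m.
Only numpy, scipy, OpenCV 4.12 (cv2) and the standard library are available. Lean on these libraries where they do the work, as an engineer would, in place of code of your own. Each camera call takes 0.05 s, during which the arm holds its last target.

### The job

Start the bench dust extractor by pressing its keys fully down one at a time: round, then square, then long. Then put every record case flat, tag up, into a nest of the tray that bears the same mark as the case's tag (round disc: passed, straight bar: rejected), one case to a nest. When all are sorted, stop the extractor: push the selector knob fully down, turn it a quarter turn clockwise while holding it down, and let it spring up; do not knock the other things on the table about.

Things in the scene. Friction and masses are not known exactly. Their poses are not given: they have to be found in the camera images.
- case_disc_1: loose grey record case, a closed block 84 (x) x 54 (y) x 48 mm high, 150 to 310 g, lying flat, tag up; the tag on its top is a green round disc, 36 mm across. Origin: centre of the underside. Grip it across its 54 mm width, fingertips 12 mm or more above its underside to clear a nest's rims. May be absent
- case_disc_2: loose grey record case, a closed block 84 (x) x 54 (y) x 48 mm high, 150 to 310 g, lying flat, tag up; the tag on its top is a green round disc, 36 mm across. Origin: centre of the underside. Grip it across its 54 mm width, fingertips 12 mm or more above its underside to clear a nest's rims. May be absent
- case_disc_3: loose grey record case, a closed block 84 (x) x 54 (y) x 48 mm high, 150 to 310 g, lying flat, tag up; the tag on its top is a green round disc, 36 mm across. Origin: centre of the underside. Grip it across its 54 mm width, fingertips 12 mm or more above its underside to clear a nest's rims. May be absent
- case_bar_1: loose grey record case, a closed block 84 (x) x 54 (y) x 48 mm high, 150 to 310 g, lying flat, tag up; the tag on its top is a red straight bar, 62 x 13 mm, lying along the case's length. Origin: centre of the underside. Grip it across its 54 mm width, fingertips 12 mm or more above its underside to clear a nest's rims. May be absent
- case_bar_2: loose grey record case, a closed block 84 (x) x 54 (y) x 48 mm high, 150 to 310 g, lying flat, tag up; the tag on its top is a red straight bar, 62 x 13 mm, lying along the case's length. Origin: centre of the underside. Grip it across its 54 mm width, fingertips 12 mm or more above its underside to clear a nest's rims. May be absent
- case_bar_3: loose grey record case, a closed block 84 (x) x 54 (y) x 48 mm high, 150 to 310 g, lying flat, tag up; the tag on its top is a red straight bar, 62 x 13 mm, lying along the case's length. Origin: centre of the underside. Grip it across its 54 mm width, fingertips 12 mm or more above its underside to clear a nest's rims. May be absent
- tray_disc: fixed aluminium tray 316 (x) x 76 mm (y) plus a 60 mm flange at +x that bears a round black disc, 40 mm across (passed cases), on either side of the table. Three nests, centres at x = -0.104, 0, +0.104 m, y = 0, each 100 (x) x 68 mm (y) inside, for one case lying lengthways; floor 4 mm thick, rims and dividers 4 mm thick, 10 mm above the floor. Origin: middle nest's centre, underside
- tray_bar: fixed aluminium tray 316 (x) x 76 mm (y) plus a 60 mm flange at +x that bears a straight black bar, 64 x 14 mm (rejected cases), on either side of the table. Three nests, centres at x = -0.104, 0, +0.104 m, y = 0, each 100 (x) x 68 mm (y) inside, for one case lying lengthways; floor 4 mm thick, rims and dividers 4 mm thick, 10 mm above the floor. Origin: middle nest's centre, underside
- console: fixed grey keypad console of the dust extractor, 76 x 200 x 26 mm, carrying three key modules side by side, 64 mm apart along its y, in an order that varies. Origin: centre of the underside
- key_round_top (a point): centre of the top of the white sprung key whose cap is round, 38 mm across; the cap stands 12 mm above its 58 x 54 mm black housing and moves with the press
- key_round (a joint): travel of the round key: 0 up, 0.008 m fully down; counts as pressed beyond 0.005. Springs back by itself; about 1.5 N to start, 5.5 N fully down
- key_square_top (a point): centre of the top of the white sprung key whose cap is square, 36 x 36 mm; the cap stands 12 mm above its 58 x 54 mm black housing and moves with the press
- key_square (a joint): travel of the square key: 0 up, 0.008 m fully down; counts as pressed beyond 0.005. Springs back by itself; about 1.5 N to start, 5.5 N fully down
- key_long_top (a point): centre of the top of the white sprung key whose cap is long and narrow, 50 x 18 mm, its length along the console's x; the cap stands 12 mm above its 58 x 54 mm black housing and moves with the press
- key_long (a joint): travel of the long key: 0 up, 0.008 m fully down; counts as pressed beyond 0.005. Springs back by itself; about 1.5 N to start, 5.5 N fully down
- selector_grip (a point): grip point on the axis of the black press-and-turn stop selector: an upright bar 54 mm long (this point's x), 12 mm thick (its y) and 30 mm high, on a 60 mm round skirt, standing on a fixed grey base 84 x 84 x 22 mm. The point lies 6 mm below the bar's top and 24 mm above the skirt; it goes down and turns with the bar
- selector_push (a joint): how far the selector is pushed down: 0 up, 0.010 m fully down; counts as down beyond 0.006. Springs back when let go; about 6 N fully down
- selector_turn (a joint): turn of the selector, clockwise seen from above: starts near 0, stop at 1.6 rad, counts as turned beyond 1.25; only a turn made while held down counts. Turns against about 0.06 N m and stays where it is left
- paperweight: bystander among the cases: round brass weight, 40 mm across, 33 mm high. Origin: centre of the underside
- ink_pot: bystander among the cases: small round pot, 38 mm across, 36 mm high. Origin: centre of the underside
- paste_tin: bystander: tin, 64 mm across, 55 mm high, at the left, outside the tray. Origin: centre of the underside
- stapler: bystander: stapler, 120 x 32 x 44 mm, at the right, outside the tray. Origin: centre of the underside
There are look-alikes about, which are no part of the job. What is shaped like the part that bears selector_grip but purple or yellow is not meant.

How it is judged:
On the way, in this order (a step that is already met when the one before it is completed fails the run):
1. the round key is pressed down, the other two up (value of joint key_round above 0.005 m and value of joint each of key_square, key_long below 0.003 m), for 0.1 s.
2. the square key is pressed down, the other two up (value of joint key_square above 0.005 m and value of joint each of key_round, key_long below 0.003 m), for 0.1 s.
3. the long key is pressed down, the other two up (value of joint key_long above 0.005 m and value of joint each of key_round, key_square below 0.003 m), for 0.1 s.
4. every case present lies flat in a nest of the tray with its own mark, let go (x of case_disc_1 in the frame of tray_disc between -0.152 and 0.152 m and y of case_disc_1 in the frame of tray_disc between -0.03 and 0.03 m and z of each of case_disc_1, case_disc_2, case_disc_3 in the frame of tray_disc below 0.009 m and angle between each of case_disc_1, case_disc_2, case_disc_3, case_bar_1, case_bar_2, case_bar_3's own z axis and vertical below 0.12 rad and linear speed of each of case_disc_1, case_disc_2, case_disc_3, case_bar_1, case_bar_2, case_bar_3 below 0.03 m/s and x of case_disc_2 in the frame of tray_disc between -0.152 and 0.152 m and y of case_disc_2 in the frame of tray_disc between -0.03 and 0.03 m and x of case_disc_3 in the frame of tray_disc between -0.152 and 0.152 m and y of case_disc_3 in the frame of tray_disc between -0.03 and 0.03 m and x of case_bar_1 in the frame of tray_bar between -0.152 and 0.152 m and y of case_bar_1 in the frame of tray_bar between -0.03 and 0.03 m and z of each of case_bar_1, case_bar_2, case_bar_3 in the frame of tray_bar below 0.009 m and x of case_bar_2 in the frame of tray_bar between -0.152 and 0.152 m and y of case_bar_2 in the frame of tray_bar between -0.03 and 0.03 m and x of case_bar_3 in the frame of tray_bar between -0.152 and 0.152 m and y of case_bar_3 in the frame of tray_bar between -0.03 and 0.03 m and value of joint each of key_round, key_square, key_long below 0.003 m and contact force between the fingers and case_disc_1 below 0.5 N and contact force between the fingers and case_disc_2 below 0.5 N and contact force between the fingers and case_disc_3 below 0.5 N and contact force between the fingers and case_bar_1 below 0.5 N and contact force between the fingers and case_bar_2 below 0.5 N and contact force between the fingers and case_bar_3 below 0.5 N), for 0.3 s.
5. the selector is pushed down, not yet turned (value of joint selector_push above 0.006 m and value of joint selector_turn below 0.4 rad), for 0.1 s.
6. the selector is turned a quarter turn clockwise while held down (value of joint selector_push above 0.006 m and value of joint selector_turn above 1.25 rad), for 0.1 s.
7. the selector is let go, up again, and still turned (value of joint selector_push below 0.003 m and value of joint selector_turn above 1.25 rad), for 0.2 s.
At the end, for the whole second after the job is handed in: Every case present lies flat on the floor of a nest (underside within 5 mm of the nest floor, tilt under 0.12 rad, at rest) of the tray with its own mark; the selector is up (under 3 mm) and turned clockwise beyond 1.25 rad; all keys are up (all of step 7 and x of case_disc_1 in the frame of tray_disc between -0.152 and 0.152 m and y of case_disc_1 in the frame of tray_disc between -0.03 and 0.03 m and z of each of case_disc_1, case_disc_2, case_disc_3 in the frame of tray_disc below 0.009 m and angle between each of case_disc_1, case_disc_2, case_disc_3, case_bar_1, case_bar_2, case_bar_3's own z axis and vertical below 0.12 rad and linear speed of each of case_disc_1, case_disc_2, case_disc_3, case_bar_1, case_bar_2, case_bar_3 below 0.03 m/s and x of case_disc_2 in the frame of tray_disc between -0.152 and 0.152 m and y of case_disc_2 in the frame of tray_disc between -0.03 and 0.03 m and x of case_disc_3 in the frame of tray_disc between -0.152 and 0.152 m and y of case_disc_3 in the frame of tray_disc between -0.03 and 0.03 m and x of case_bar_1 in the frame of tray_bar between -0.152 and 0.152 m and y of case_bar_1 in the frame of tray_bar between -0.03 and 0.03 m and z of each of case_bar_1, case_bar_2, case_bar_3 in the frame of tray_bar below 0.009 m and x of case_bar_2 in the frame of tray_bar between -0.152 and 0.152 m and y of case_bar_2 in the frame of tray_bar between -0.03 and 0.03 m and x of case_bar_3 in the frame of tray_bar between -0.152 and 0.152 m and y of case_bar_3 in the frame of tray_bar between -0.03 and 0.03 m and value of joint each of key_round, key_square, key_long below 0.003 m); the robot touches nothing.
It fails at once if two keys pressed at once (value of joint each of key_round, key_square above 0.005 m or value of joint each of key_round, key_long above 0.005 m or value of joint each of key_square, key_long above 0.005 m).
It fails at once if the paperweight, ink pot, tin or stapler is pushed more than 7 cm away, or the tin or stapler tipped (distance of any of paperweight, ink_pot, paste_tin, stapler from where it was at the start of the episode above 0.07 m or angle between any of paste_tin, stapler's own z axis and vertical above 0.6 rad).
Of case_disc_1, case_disc_2, case_disc_3, case_bar_1, case_bar_2, case_bar_3 only 4 to 6 are there at a start; the rules pass over those that are not, and their reading is None.
At some moment in a run one of case_disc_1, case_disc_2, case_disc_3, case_bar_1, case_bar_2, case_bar_3 may be knocked a few centimetres aside while the robot is not near it.
Once in a run the grip may slacken for a moment while it holds something.
It also fails if it takes over 210 s, if anything falls off the work surface, if the arm or the gripper's body presses on something with over 40 N, if the wrist force passes 120 N, or if a joint passes its speed limit or range.

## Working session

There is one attempt and no reset: what is moved stays moved. The work goes in short steps, Python scripts to look and compute and a shell command to move; the robot and the scene stay as the last step left them, time stands still between calls to the robot, and variables do not carry over. Pictures are saved under pics/ and viewed, and the job is handed in when it is done.

```bash
mkdir -p pics; ls; python3 - <<'E'
from cell import bot
import cv2
s=bot.state(); print(s)
for n in("scene","top"):
    c=bot.read_camera(n); cv2.imwrite(f"pics/{n}0.png",c["frame"]); print(c["mtx"],c["dist_coeffs"],c["camera_from_world"])
E
```

```text
pics
{'time_s': 0.0, 'joints': array([ 1.17001275e+00,  5.33613521e-02,  1.61431680e+00,  2.40276947e-05,
        1.47596418e+00, -1.19021339e-01]), 'dq': array([ 0.00097829, -0.00025011, -0.00076784,  0.00132503,  0.00136393,
        0.00164245]), 'tau': array([ 8.08395816e-05, -3.93686843e+01, -3.70175350e+01, -1.16776023e-04,
        7.01686396e-03,  1.46847253e-05]), 'position': array([0.17355104, 0.59979633, 0.24104658]), 'orientation': array([-1.70148486,  1.56874651, -1.98324939]), 'wrist_force': array([-0.01629391,  0.61930501, -0.69747876]), 'ft_torque': array([-0.00983602, -0.00827202,  0.02776337]), 'opening': 0.08550779646142471}
[[526.2454445    0.         314.8882433 ]
 [  0.         526.2454445  244.57411104]
 [  0.           0.           1.        ]] [0.04366463 0.         0.         0.         0.        ] [[-0.23500054  0.97198406 -0.00466146  0.13208813]
 [ 0.54856506  0.12866674 -0.82614844 -0.22160786]
 [-0.80240334 -0.19670245 -0.56343325  1.73003206]
 [ 0.          0.          0.          1.        ]]
[[491.48252252   0.         315.45036742]
 [  0.         491.48252252 243.96897694]
 [  0.           0.           1.        ]] [-0.12981272  0.          0.          0.          0.        ] [[-0.01019146 -0.99986688  0.01274179 -0.01295557]
 [-0.98577488  0.00790839 -0.1678849   0.50556326]
 [ 0.16776178 -0.01427153 -0.98572426  1.15669815]
 [ 0.          0.          0.          1.        ]]
```

View pics/top0.png

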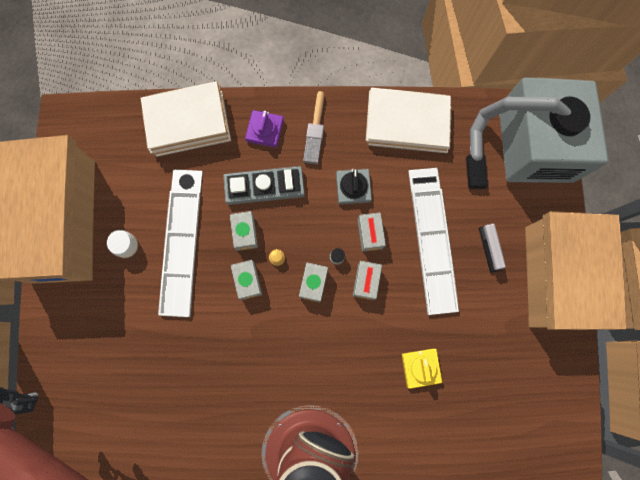

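View pics/scene0.png

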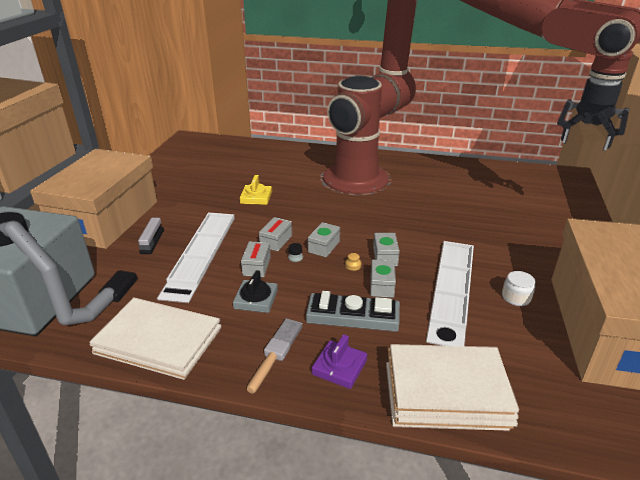

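The top view shows three green-disc cases at (243,230), (246,281) and (313,283), and two red-bar cases at (372,231) and (368,281). The disc tray is on the left with its flange at (186,182), and the bar tray is on the right with its flange at (425,181). On the console at (263,185) the keys run square, round, long from left to right. The black selector is at (354,185).

```bash
cat > h.py <<'E'
import numpy as np, cv2
from cell import bot
from scipy.spatial.transform import Rotation as R
def cam(n="top"): return bot.read_camera(n)
def ray(c,uv,z):
    uv=np.asarray(uv,float).reshape(-1,1,2)
    p=cv2.undistortPoints(uv,c["mtx"],np.array(c["dist_coeffs"])).reshape(-1,2)
    T=c["camera_from_world"];Rm=T[:3,:3];o=-Rm.T@T[:3,3]
    d=np.c_[p,np.ones(len(p))]@Rm
    return o+d*((z-o[2])/d[:,2])[:,None]
def proj(c,P):
    T=c["camera_from_world"]
    return cv2.projectPoints(np.asarray(P,float).reshape(-1,3),cv2.Rodrigues(T[:3,:3])[0],T[:3,3],c["mtx"],np.array(c["dist_coeffs"]))[0].reshape(-1,2)
def blobs(m,amin=30):
    n,l,st,ce=cv2.connectedComponentsWithStats(m.astype(np.uint8))
    return [(i,l==i,st[i,4],ce[i]) for i in range(1,n) if st[i,4]>=amin]
def masks(f):
    h=cv2.cvtColor(f,cv2.COLOR_BGR2HSV)
    H,S,V=h[...,0],h[...,1],h[...,2]
    return dict(green=(H>40)&(H<85)&(S>110)&(V>60),red=((H<6)|(H>174))&(S>170)&(V>120),h=h)
def tool():
    s=bot.state(); Rm=R.from_euler('xyz',s["orientation"]).as_matrix(); return s,Rm
E
python3 - <<'E'
from h import *
c=cam();f=c["frame"];m=masks(f)
T=c["camera_from_world"];print("cam",-T[:3,:3].T@T[:3,3])
for k in("green","red"):
    for i,b,a,ce in blobs(m[k]):
        if 200<ce[0]<480 and 190<ce[1]<310: print(k,a,ce.round(1),ray(c,ce,.048)[0].round(3))
print(tool()[1].round(3))
cv2.imwrite("pics/z1.png",cv2.resize(f[155:325,150:470],None,fx=2.5,fy=2.5,interpolation=cv2.INTER_CUBIC))
E
```

```text
cam [ 3.04189787e-01 -4.44179821e-04  1.22522693e+00]
green 144 [242.1 229. ] [0.543 0.161 0.048]
green 151 [244.9 278.8] [0.421 0.153 0.048]
green 153 [313.1 281.3] [ 0.414 -0.011  0.048]
red 95 [372. 230.] [ 0.538 -0.156  0.048]
red 104 [367.7 279.6] [ 0.416 -0.143  0.048]
[[-0.001  0.278  0.961]
 [-0.001  0.961 -0.278]
 [-1.    -0.002 -0.   ]]
```

View pics/z1.png

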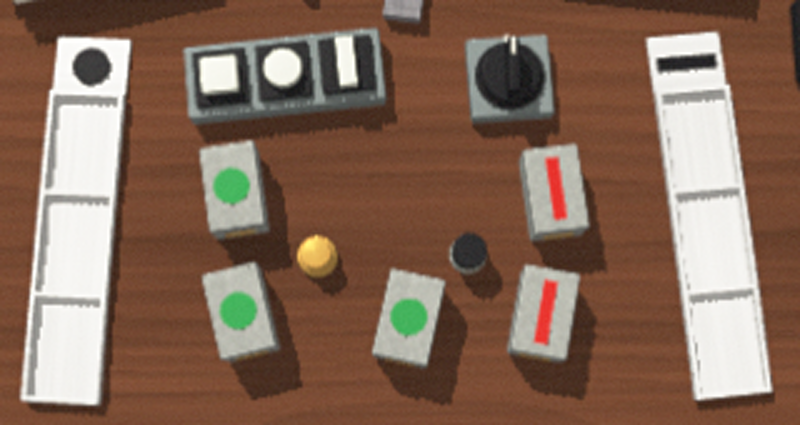

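```bash
cat >> h.py <<'E'
def rect(c,b,z):
    """min-area rectangle of blob on plane z -> centre, (long,short), yaw of long side folded to (-90,90]"""
    k=max(cv2.findContours(b.astype(np.uint8),cv2.RETR_EXTERNAL,cv2.CHAIN_APPROX_NONE)[0],key=cv2.contourArea)
    P=ray(c,k.reshape(-1,2),z)[:,:2]
    (x,y),(w,h),a=cv2.minAreaRect((P*1000).astype(np.float32))
    if w<h: w,h,a=h,w,a+90
    return np.array([x,y])/1000,(w,h),(a+90)%180-90
def cases(c):
    f=c["frame"];m=masks(f);h=m["h"];out=[]
    grey=(h[...,1]<75)&(h[...,2]>120)
    for k in("green","red"):
        for i,b,a,ce in blobs(m[k],60):
            p=ray(c,ce,.048)[0]
            if not(.3<p[0]<.8 and abs(p[1])<.34): continue
            g=(grey|m["green"]|m["red"])
            r=np.zeros(f.shape[:2],bool);u,v=ce.astype(int);r[v-26:v+27,u-26:u+27]=1
            g=cv2.morphologyEx((g&r).astype(np.uint8),cv2.MORPH_OPEN,np.ones((3,3)))
            g=cv2.morphologyEx(g,cv2.MORPH_CLOSE,np.ones((5,5)))
            n,l=cv2.connectedComponents(g)
            gb=l==l[v,u]
            ctr,sz,yaw=rect(c,gb,.048)
            ty=rect(c,b,.048)
            out.append((k,p[:2],ctr,sz,yaw,ty[2],ty[1]))
    return out
E
python3 - <<'E'
from h import *
np.set_printoptions(precision=4,suppress=True)
c=cam();f=c["frame"];h=masks(f)["h"]
for o in cases(c): print(o)
H,S,V=h[...,0],h[...,1],h[...,2]
W=(S<40)&(V>200)
for i,b,a,ce in blobs(W,60):
    if 100<ce[0]<500 and 150<ce[1]<330: print("white",a,ce,*[ (z,)+rect(c,b,z) for z in(.004,.014,.038)])
K=(V<70)&(S<120)
for i,b,a,ce in blobs(K,40):
    if 150<ce[0]<500 and 150<ce[1]<330: print("black",a,ce,ray(c,ce,.004)[0],ray(c,ce,.03)[0],rect(c,b,.004)[1:])
Y=(H>15)&(H<32)&(S>120)&(V>100)
for i,b,a,ce in blobs(Y,40):
    if 150<ce[0]<500 and 150<ce[1]<330: print("yellow",a,ce,ray(c,ce,.025)[0])
cv2.imwrite("pics/z2.png",cv2.resize(f[155:215,205:395],None,fx=4.2,fy=4.2,interpolation=cv2.INTER_CUBIC))
s=cam("scene")["frame"]
cv2.imwrite("pics/z3.png",cv2.resize(s[255:340,220:410],None,fx=4.2,fy=4.2,interpolation=cv2.INTER_CUBIC))
E
```

```text
('green', array([0.5433, 0.1614]), array([0.5437, 0.1616]), (84.73554992675781, 54.397796630859375), 8.322613716125488, 89.51314544677734, (32.11721420288086, 29.93303871154785))
('green', array([0.421, 0.153]), array([0.4211, 0.1535]), (84.66246032714844, 54.357566833496094), 13.772089958190918, 89.66014862060547, (31.48299789428711, 31.38067626953125))
('green', array([ 0.4137, -0.011 ]), array([ 0.4139, -0.0106]), (85.6406478881836, 53.65560531616211), -12.84075927734375, -0.5008926391601562, (31.296939849853516, 31.22696876525879))
('red', array([ 0.5381, -0.1562]), array([ 0.5384, -0.1533]), (85.21294403076172, 59.35358810424805), 6.077963829040527, 6.948307514190674, (56.22712326049805, 9.788951873779297))
('red', array([ 0.4165, -0.1425]), array([ 0.4175, -0.1409]), (85.05797576904297, 57.24753952026367), -11.454536437988281, -10.971641540527344, (57.45400619506836, 10.326595306396484))
white 126 [287.9127 178.5714] (0.004, array([0.6843, 0.0514]), (51.52432632446289, 16.810745239257812), 6.061169147491455) (0.014, array([0.6812, 0.0509]), (51.10240936279297, 16.67308616638183
[... 2282 characters left out ...]
19 0.3092 0.03  ] ((33.219635009765625, 33.086700439453125), -43.50473403930664)
black 180 [240.3611 189.5222] [0.6559 0.1739 0.004 ] [0.6484 0.1702 0.03  ] ((58.510807037353516, 53.57195281982422), 5.9429755210876465)
black 96 [424.1146 179.6875] [ 0.6799 -0.3034  0.004 ] [ 0.6719 -0.2969  0.03  ] ((59.28118896484375, 11.527373313903809), -85.97711706161499)
black 220 [487.0318 251.3591] [ 0.4892 -0.4585  0.004 ] [ 0.4853 -0.4488  0.03  ] ((121.2236328125, 32.81770706176758), 22.635089874267578)
black 150 [337.46   255.0867] [ 0.4832 -0.0732  0.004 ] [ 0.4794 -0.0716  0.03  ] ((33.084068298339844, 32.72441864013672), -0.8766937255859375)
yellow 214 [276.4299 257.1262] [0.4763 0.0787 0.025 ]
```

View pics/z2.png

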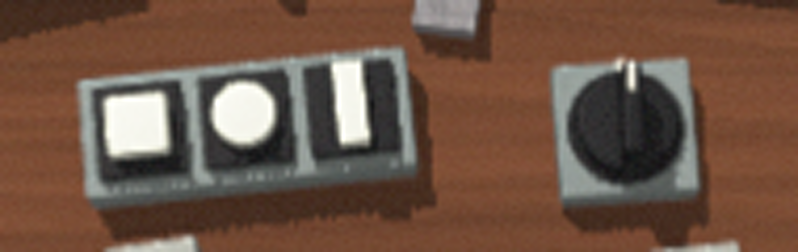

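View pics/z3.png

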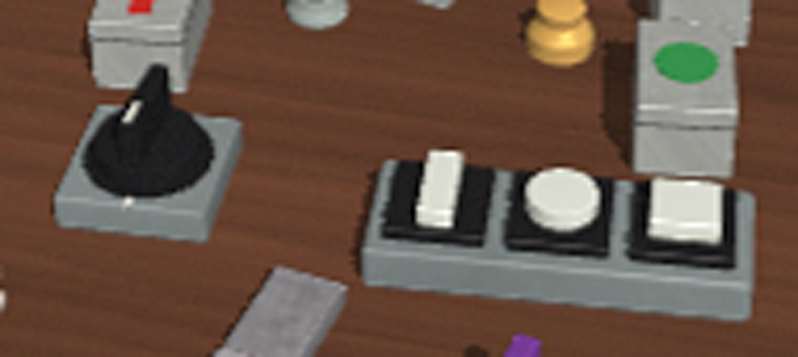

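```bash
cat >> h.py <<'E'
def tri(c1,u1,c2,u2):
    def P(c,u):
        return cv2.undistortPoints(np.array(u,float).reshape(1,1,2),c["mtx"],np.array(c["dist_coeffs"])).reshape(2,1)
    X=cv2.triangulatePoints(c1["camera_from_world"][:3],c2["camera_from_world"][:3],P(c1,u1),P(c2,u2))
    return (X[:3]/X[3]).ravel()
def go(x,y,z,a=None):
    """a: yaw (deg) of case long axis to grip across (jaw dir = a+90), folded to nearest half turn"""
    s,Rm=tool(); d=Rm.T@(np.array([x,y,z])-s["position"])*100
    # level the tool: wanted R has x down
    j=np.degrees(np.arctan2(Rm[1,1],Rm[0,1]))
    if a is None: w=j
    else: w=j+((a+90-j+90)%180-90)
    t=np.radians(w); W=np.array([[0,np.cos(t),np.sin(t)],[0,np.sin(t),-np.cos(t)],[-1,0,0]])
    rv=R.from_matrix(Rm.T@W).as_rotvec(degrees=True)
    print("xyz",d.round(2),"rot",rv.round(2),"rows>=",np.ceil(max(np.linalg.norm(d)/4.17,np.linalg.norm(rv)/7.16)))
def st():
    s,Rm=tool(); print("t",round(s["time_s"],2),"pos",s["position"].round(4),"jaw",np.degrees(np.arctan2(Rm[1,1],Rm[0,1])).round(2),"F",s["wrist_force"].round(2),"op",round(s["opening"],4),"q",s["joints"].round(2))
E
python3 - <<'E'
from h import *
np.set_printoptions(precision=4,suppress=True)
c=cam();d=cam("scene");h=masks(d["frame"])["h"]
W=(h[...,1]<45)&(h[...,2]>190)
for i,b,a,ce in blobs(W,40):
    if 230<ce[0]<410 and 270<ce[1]<340: print(a,ce)
f=d["frame"]
E
```

```text
129 [324.1628 299.4031]
173 [353.6705 301.5376]
208 [382.7692 304.5865]
```

```bash
python3 - <<'E'
from h import *
np.set_printoptions(precision=4,suppress=True)
c=cam();d=cam("scene")
for n,a,b in (("sq",(236.84,184.03),(382.8,304.6)),("rd",(262.44,181.24),(353.7,301.5)),("lg",(287.9,178.6),(324.2,299.4))):
    print(n,tri(c,a,d,b),ray(c,a,.046)[0],ray(c,a,.05)[0],ray(d,b,.046)[0])
go(.664,.113,.12,6)
# selector
f=c["frame"];h=masks(f)["h"]
V=h[...,2]; K=(V<75)&(h[...,1]<120)
G=(h[...,1]<70)|(V<75)
r=np.zeros(V.shape,bool); r[160:210,330:378]=1
for n,m in(("blk",K&r),):
  m=cv2.morphologyEx(m.astype(np.uint8),cv2.MORPH_OPEN,np.ones((3,3)))
  k=max(cv2.findContours(m,cv2.RETR_EXTERNAL,cv2.CHAIN_APPROX_NONE)[0],key=cv2.contourArea)
  print(cv2.minEnclosingCircle(k),cv2.boundingRect(k))
  (u,v),_=cv2.minEnclosingCircle(k); print(ray(c,(u,v),.026))
cv2.imwrite("pics/z4.png",cv2.resize(f[163:208,332:376],None,fx=13,fy=13,interpolation=cv2.INTER_CUBIC))
cv2.imwrite("pics/z5.png",cv2.resize(d["frame"][263:315,230:284],None,fx=11,fy=11,interpolation=cv2.INTER_CUBIC))
E
```

```text
sq [0.6601 0.1767 0.04  ] [0.6581 0.177  0.046 ] [0.6569 0.1764 0.05  ] [0.6674 0.1761 0.046 ]
rd [0.6662 0.1131 0.0412] [0.6646 0.1131 0.046 ] [0.6634 0.1127 0.05  ] [0.6718 0.1134 0.046 ]
lg [0.6729 0.0489 0.0402] [0.6709 0.0496 0.046 ] [0.6697 0.0494 0.05  ] [0.6797 0.0496 0.046 ]
xyz [ 12.23 -33.17  60.64] rot [-22.15  -0.     0.01] rows>= 17.0
((353.5, 185.5), 13.729630470275879) (340, 172, 28, 27)
[[ 0.6579 -0.1158  0.026 ]]
```

View pics/z4.png

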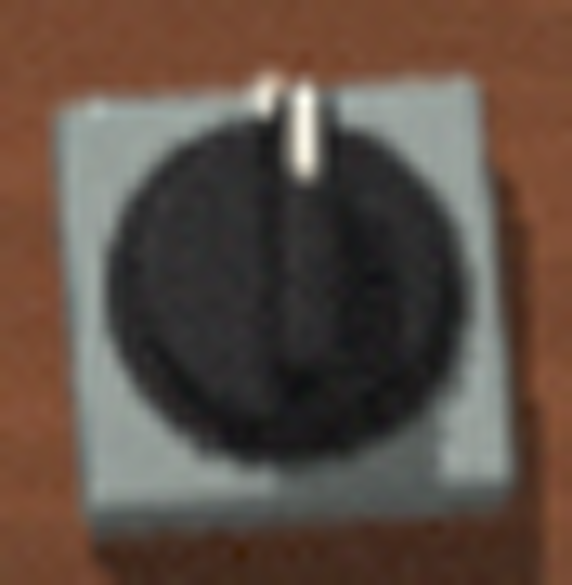

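View pics/z5.png

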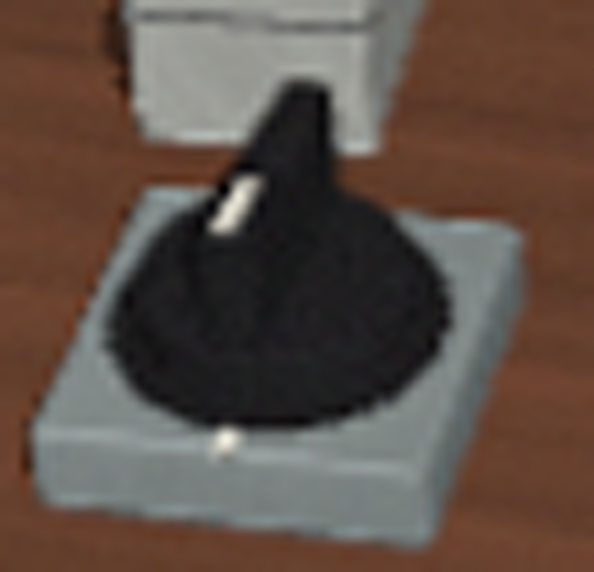

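```bash
python3 -m creep '[{"xyz":[6,-16.6,30.3],"delta_rot":[-11,0,0],"gripper":0},{"xyz":[6,-16.6,30.3],"delta_rot":[-11,0,0],"gripper":0},{"xyz":[6,-16.6,30.3],"delta_rot":[-11,0,0],"gripper":0},{"xyz":[6,-16.6,30.3],"delta_rot":[-11,0,0],"gripper":0},{"xyz":[6,-16.6,30.3],"delta_rot":[-11,0,0],"gripper":0},{"xyz":[6,-16.6,30.3],"delta_rot":[-11,0,0],"gripper":0},{"xyz":[6,-16.6,30.3],"delta_rot":[-11,0,0],"gripper":0},{"xyz":[12.2,-33.2,60.6],"delta_rot":[-22.2,0,0],"gripper":0},{"xyz":[12.2,-33.2,60.6],"delta_rot":[-22.2,0,0],"gripper":0},{"xyz":[12.2,-33.2,60.6],"delta_rot":[-22.2,0,0],"gripper":0},{"xyz":[12.2,-33.2,60.6],"delta_rot":[-22.2,0,0],"gripper":0},{"xyz":[12.2,-33.2,60.6],"delta_rot":[-22.2,0,0],"gripper":0},{"xyz":[12.2,-33.2,60.6],"delta_rot":[-22.2,0,0],"gripper":0},{"xyz":[12.2,-33.2,60.6],"delta_rot":[-22.2,0,0],"gripper":0},{"xyz":[12.2,-33.2,60.6],"delta_rot":[-22.2,0,0],"gripper":0},{"xyz":[12.2,-33.2,60.6],"delta_rot":[-22.2,0,0],"gripper":0},{"xyz":[12.2,-33.2,60.6],"delta_rot":[-22.2,0,0],"gripper":0},{"xyz":[12.2,-33.2,60.6],"delta_rot":[-22.2,0,0],"gripper":0}]'
python3 -c "
from h import *
st(); go(.665,.113,.07,6)"
```

```text
time_s: 1.95
position: [0.6667, 0.1073, 0.1185]
orientation: [-1.621, 1.569, -1.521]
wrist_force: [-0.9, -0.1, -0.3]
opening: 0.0002
t 1.95 pos [0.6667 0.1073 0.1185] jaw 95.74 F [-0.94 -0.11 -0.25] op 0.0002 q [ 0.05  0.27  1.59 -0.    1.29 -1.62]
xyz [ 4.85  0.59 -0.12] rot [-0.26 -0.01  0.13] rows>= 2.0
```

```bash
python3 -m creep '[{"xyz":[3.4,0.5,0],"delta_rot":[0,0,0],"gripper":0},{"xyz":[3.4,0.5,0],"delta_rot":[0,0,0],"gripper":0},{"xyz":[3.4,0.5,0],"delta_rot":[0,0,0],"gripper":0}]'
python3 -c "
from h import *
st(); go(.665,.113,.07,6)"
```

```text
time_s: 2.2
position: [0.6609, 0.1179, 0.0836]
orientation: [3.107, 1.565, -3.07]
wrist_force: [0.1, 0.0, 0.3]
opening: 0.0001
t 2.2 pos [0.6609 0.1179 0.0836] jaw 96.07 F [0.13 0.03 0.3 ] op 0.0001 q [ 0.07  0.3   1.61 -0.    1.24 -1.61]
xyz [ 1.36 -0.53  0.36] rot [ 0.07 -0.33 -0.01] rows>= 1.0
```

```bash
python3 -m creep '[{"xyz":[1.8,-0.5,0.35],"delta_rot":[0,0,0],"gripper":0},{"xyz":[1.8,-0.5,0.35],"delta_rot":[0,0,0],"gripper":0},{"xyz":[1.8,-0.5,0.35],"delta_rot":[0,0,0],"gripper":0},{"xyz":[1.8,-0.5,0.35],"delta_rot":[0,0,0],"gripper":0}]'
python3 -c "
from h import *
st(); go(.665,.113,.055,6)"
```

```text
time_s: 2.53
position: [0.6674, 0.1138, 0.0698]
orientation: [0.011, 1.569, 0.117]
wrist_force: [0.2, -0.6, 0.7]
opening: -0.0002
t 2.53 pos [0.6674 0.1138 0.0698] jaw 96.08 F [ 0.23 -0.61  0.68] op -0.0002 q [ 0.06  0.32  1.61  0.    1.21 -1.62]
xyz [ 1.48 -0.05 -0.25] rot [ 0.08  0.08 -0.  ] rows>= 1.0
```

```bash
for i in 1; do python3 -m creep '[{"xyz":[1.0,0,0],"delta_rot":[0,0,0],"gripper":0},{"xyz":[1.0,0,0],"delta_rot":[0,0,0],"gripper":0},{"xyz":[1.0,0,0],"delta_rot":[0,0,0],"gripper":0}]'; done
python3 -m creep '[{"xyz":[0.4,0,0],"delta_rot":[0,0,0],"gripper":0},{"xyz":[0.4,0,0],"delta_rot":[0,0,0],"gripper":0},{"xyz":[0.4,0,0],"delta_rot":[0,0,0],"gripper":0}]'
```

```text
time_s: 2.78
position: [0.6665, 0.1134, 0.0578]
orientation: [3.101, 1.57, -3.076]
wrist_force: [0.6, 0.2, -1.2]
opening: 0.0001
time_s: 3.03
position: [0.6673, 0.1134, 0.0548]
orientation: [0.333, 1.57, 0.439]
wrist_force: [-1.5, 0.8, 2.5]
opening: -0.0003
```

```bash
python3 -m creep '[{"xyz":[0.3,0,0],"delta_rot":[0,0,0],"gripper":0},{"xyz":[0.3,0,0],"delta_rot":[0,0,0],"gripper":0},{"xyz":[0.3,0,0],"delta_rot":[0,0,0],"gripper":0}]'
python3 -m creep '[{"xyz":[0.3,0,0],"delta_rot":[0,0,0],"gripper":0},{"xyz":[0.3,0,0],"delta_rot":[0,0,0],"gripper":0},{"xyz":[0.3,0,0],"delta_rot":[0,0,0],"gripper":0}]'
```

```text
time_s: 3.28
position: [0.6675, 0.1134, 0.0518]
orientation: [0.116, 1.57, 0.222]
wrist_force: [1.2, -0.1, 4.0]
opening: -0.0001
time_s: 3.53
position: [0.6677, 0.1134, 0.0491]
orientation: [0.042, 1.569, 0.148]
wrist_force: [-0.5, 0.3, 6.1]
opening: 0.0003
```

```bash
python3 -c "
from h import *
for i in range(4):
  cam();st()"
```

```text
t 3.58 pos [0.6676 0.1134 0.0491] jaw 96.05 F [-1.22  0.69  4.84] op 0.0001 q [ 0.06  0.35  1.61  0.    1.18 -1.62]
t 3.63 pos [0.6677 0.1134 0.0491] jaw 96.05 F [-1.05  0.42  6.15] op -0.0001 q [ 0.06  0.35  1.61  0.    1.18 -1.62]
t 3.68 pos [0.6676 0.1134 0.0491] jaw 96.06 F [-0.81  0.77  5.1 ] op -0.0001 q [ 0.06  0.35  1.61  0.    1.18 -1.62]
t 3.73 pos [0.6676 0.1134 0.0491] jaw 96.05 F [-0.85  0.44  5.87] op -0.0001 q [ 0.06  0.35  1.61  0.    1.18 -1.62]
```

```bash
python3 -m creep '[{"xyz":[0.2,0,0],"delta_rot":[0,0,0],"gripper":0},{"xyz":[0.2,0,0],"delta_rot":[0,0,0],"gripper":0},{"xyz":[0.2,0,0],"delta_rot":[0,0,0],"gripper":0}]'
```

```text
time_s: 3.98
position: [0.6677, 0.1134, 0.0489]
orientation: [-0.093, 1.57, 0.013]
wrist_force: [-4.9, -0.2, 15.0]
opening: 0.0001
```

```bash
python3 -m creep '[{"xyz":[-2.9,0,-0.2],"delta_rot":[0,0,0],"gripper":0},{"xyz":[-2.9,0,-0.2],"delta_rot":[0,0,0],"gripper":0},{"xyz":[-2.9,6.4,-0.2],"delta_rot":[0,0,0],"gripper":0},{"xyz":[-2.9,6.4,-0.2],"delta_rot":[0,0,0],"gripper":0},{"xyz":[-2.9,6.4,-0.2],"delta_rot":[0,0,0],"gripper":0},{"xyz":[-2.9,6.4,-0.2],"delta_rot":[0,0,0],"gripper":0},{"xyz":[-2.9,6.4,-0.2],"delta_rot":[0,0,0],"gripper":0}]'
python3 -c "
from h import *
st();go(.658,.177,.0475,6)"
```

```text
time_s: 4.57
position: [0.6579, 0.1762, 0.0742]
orientation: [-2.651, 1.569, -2.545]
wrist_force: [-0.8, -0.7, -0.1]
opening: 0.0002
t 4.57 pos [0.6579 0.1762 0.0742] jaw 96.07 F [-0.75 -0.65 -0.11] op 0.0002 q [ 0.15  0.33  1.59 -0.    1.22 -1.52]
xyz [2.67 0.08 0.03] rot [ 0.07 -0.08  0.04] rows>= 1.0
```

```bash
python3 -m creep '[{"xyz":[2.0,0,0],"delta_rot":[0,0,0],"gripper":0},{"xyz":[2.4,0,0],"delta_rot":[0,0,0],"gripper":0},{"xyz":[2.7,0,0],"delta_rot":[0,0,0],"gripper":0},{"xyz":[2.7,0,0],"delta_rot":[0,0,0],"gripper":0},{"xyz":[2.7,0,0],"delta_rot":[0,0,0],"gripper":0},{"xyz":[2.7,0,0],"delta_rot":[0,0,0],"gripper":0},{"xyz":[2.7,0,0],"delta_rot":[0,0,0],"gripper":0}]'
python3 -c "
from h import *
st()"
```

```text
time_s: 5.15
position: [0.6583, 0.1755, 0.0491]
orientation: [-2.633, 1.569, -2.529]
wrist_force: [-1.3, -0.2, 5.0]
opening: 0.0003
t 5.15 pos [0.6583 0.1755 0.0491] jaw 95.99 F [-1.33 -0.15  5.03] op 0.0003 q [ 0.15  0.36  1.6  -0.    1.18 -1.52]
```

```bash
python3 -m creep '[{"xyz":[0.15,0,0],"delta_rot":[0,0,0],"gripper":0},{"xyz":[0.15,0,0],"delta_rot":[0,0,0],"gripper":0},{"xyz":[0.15,0,0],"delta_rot":[0,0,0],"gripper":0}]'
python3 -m creep '[{"xyz":[-2.9,0,0],"delta_rot":[0,0,0],"gripper":0},{"xyz":[-2.9,0,0],"delta_rot":[0,0,0],"gripper":0},{"xyz":[-2.9,-12.8,0],"delta_rot":[0,0,0],"gripper":0},{"xyz":[-2.9,-12.8,0],"delta_rot":[0,0,0],"gripper":0},{"xyz":[-2.9,-12.8,0],"delta_rot":[0,0,0],"gripper":0},{"xyz":[-2.9,-12.8,0],"delta_rot":[0,0,0],"gripper":0},{"xyz":[-2.9,-12.8,0],"delta_rot":[0,0,0],"gripper":0},{"xyz":[-2.9,-12.8,0],"delta_rot":[0,0,0],"gripper":0},{"xyz":[-2.9,-12.8,0],"delta_rot":[0,0,0],"gripper":0}]'
python3 -c "
from h import *
st();go(.6705,.0495,.0475,6)"
```

```text
time_s: 5.4
position: [0.6584, 0.1755, 0.049]
orientation: [-2.684, 1.569, -2.58]
wrist_force: [-5.7, -1.7, 11.6]
opening: 0.0
time_s: 6.15
position: [0.6715, 0.0503, 0.0754]
orientation: [2.531, 1.57, 2.637]
wrist_force: [-0.5, -0.3, -0.1]
opening: 0.0
t 6.15 pos [0.6715 0.0503 0.0754] jaw 96.09 F [-0.5  -0.26 -0.08] op 0.0 q [-0.04  0.31  1.61  0.    1.22 -1.71]
xyz [ 2.79 -0.07 -0.1 ] rot [ 0.09 -0.04 -0.03] rows>= 1.0
```

```bash
python3 -m creep '[{"xyz":[2.0,0,0],"delta_rot":[0,0,0],"gripper":0},{"xyz":[2.4,0,0],"delta_rot":[0,0,0],"gripper":0},{"xyz":[2.8,0,0],"delta_rot":[0,0,0],"gripper":0},{"xyz":[2.8,0,0],"delta_rot":[0,0,0],"gripper":0},{"xyz":[2.9,0,0],"delta_rot":[0,0,0],"gripper":0},{"xyz":[2.9,0,0],"delta_rot":[0,0,0],"gripper":0},{"xyz":[2.9,0,0],"delta_rot":[0,0,0],"gripper":0}]'
python3 -c "
from h import *
st()"
```

```text
time_s: 6.73
position: [0.6716, 0.0509, 0.049]
orientation: [2.711, 1.569, 2.818]
wrist_force: [-4.7, 1.7, 10.8]
opening: -0.0
t 6.73 pos [0.6716 0.0509 0.049 ] jaw 96.15 F [-4.74  1.67 10.79] op -0.0 q [-0.03  0.34  1.62  0.    1.18 -1.71]
```

```bash
python3 -m creep '[{"xyz":[-4,0,0],"delta_rot":[0,0,0],"gripper":0},{"xyz":[-8,0,0],"delta_rot":[0,0,0],"gripper":0},{"xyz":[-8,0,-5],"delta_rot":[0,0,0],"gripper":8.5},{"xyz":[-8,12,-11],"delta_rot":[-2,0,0],"gripper":8.5},{"xyz":[-8,12,-11],"delta_rot":[-2,0,0],"gripper":8.5},{"xyz":[-8,12,-11],"delta_rot":[-2,0,0],"gripper":8.5},{"xyz":[-8,12,-11],"delta_rot":[-2,0,0],"gripper":8.5},{"xyz":[-8,12,-11],"delta_rot":[-2,0,0],"gripper":8.5},{"xyz":[-8,12,-11],"delta_rot":[-2,0,0],"gripper":8.5}]'
cat > look.py <<'E'
from h import *
import sys
np.set_printoptions(precision=4,suppress=True)
c=cam();st()
for o in cases(c): print(o[0],o[1],"rect",o[2],np.round(o[3],1),"yaw",round(o[4],1),"tagyaw",round(o[5],1))
f=cam(sys.argv[2])["frame"] if len(sys.argv)>2 else c["frame"]
cv2.imwrite(sys.argv[1],f)
E
python3 look.py pics/a1.png; python3 -c "
from h import *
go(.5437,.1616,.03,8.3)"
```

```text
time_s: 7.48
position: [0.5494, 0.1581, 0.1269]
orientation: [-1.539, 1.57, -1.396]
wrist_force: [0.8, 0.3, -0.5]
opening: 0.0834
t 7.53 pos [0.55   0.1573 0.127 ] jaw 98.11 F [ 0.19 -0.8  -1.16] op 0.0847 q [ 0.15  0.03  1.84 -0.    1.28 -1.56]
green [ 0.4137 -0.011 ] rect [ 0.4139 -0.0104] [85.2 53.9] yaw -12.8 tagyaw -0.5
red [ 0.538  -0.1563] rect [ 0.5381 -0.1533] [84.6 59.5] yaw 6.1 tagyaw 6.9
red [ 0.4166 -0.1426] rect [ 0.4175 -0.141 ] [84.9 57.3] yaw -11.3 tagyaw -10.9
xyz [ 9.7   0.52 -0.57] rot [-0.19  0.01  0.03] rows>= 3.0
```

View pics/a1.png

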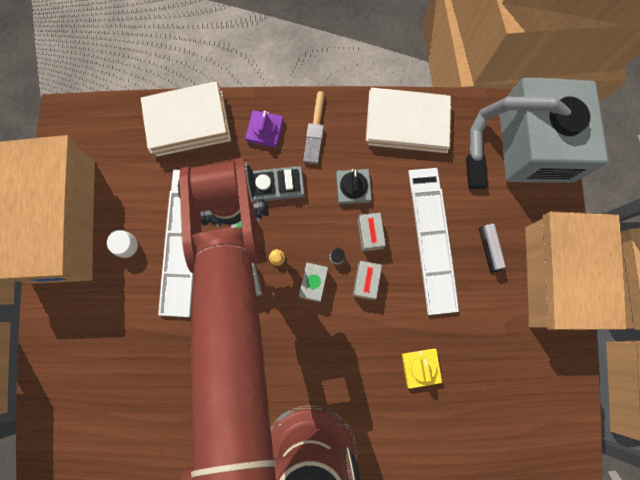

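The arm hides the left-hand cases in the top view, and the other three are unchanged. I'll check the hidden tags in the scene view.

```bash
cat > tags.py <<'E'
from h import *
np.set_printoptions(precision=4,suppress=True)
d=cam("scene");m=masks(d["frame"])
for k in("green","red"):
    for i,b,a,ce in blobs(m[k],25):
        p=ray(d,ce,.048)[0]
        if .3<p[0]<.85 and abs(p[1])<.45: print("scene",k,a,ce.round(1),p[:2])
E
python3 tags.py
```

```text
scene green 77 [323.7 231.1] [ 0.415  -0.0116]
scene green 85 [385.9 240.7] [0.4226 0.1517]
scene green 107 [382.9 269.4] [0.5448 0.1601]
scene red 45 [274.9 225.6] [ 0.4184 -0.1437]
scene red 64 [255.2 250.5] [ 0.5399 -0.1568]
```

```bash
python3 -m creep '[{"xyz":[4,0.45,-0.6],"delta_rot":[0,0,0],"gripper":8.5},{"xyz":[6,0.45,-0.6],"delta_rot":[0,0,0],"gripper":8.5},{"xyz":[9.9,0.45,-0.6],"delta_rot":[0,0,0],"gripper":8.5},{"xyz":[9.9,0.45,-0.6],"delta_rot":[0,0,0],"gripper":8.5},{"xyz":[9.9,0.45,-0.6],"delta_rot":[0,0,0],"gripper":8.5}]'
python3 -c "
from h import *
st();go(.544,.161,.028,8.3)"
```

```text
time_s: 8.0
position: [0.5417, 0.1595, 0.0254]
orientation: [-3.1, 1.565, -2.96]
wrist_force: [0.4, -0.1, 0.4]
opening: 0.0853
t 8.0 pos [0.5417 0.1595 0.0254] jaw 97.97 F [ 0.37 -0.06  0.35] op 0.0853 q [ 0.15  0.15  1.9  -0.    1.1  -1.56]
xyz [-0.27  0.12  0.25] rot [-0.33 -0.35  0.01] rows>= 1.0
```

```bash
python3 -m creep '[{"xyz":[-0.1,0.1,0.1],"delta_rot":[0,0,0],"gripper":4.5},{"xyz":[-0.1,0.1,0.1],"delta_rot":[0,0,0],"gripper":4.5},{"xyz":[-0.1,0.1,0.1],"delta_rot":[0,0,0],"gripper":4.5},{"xyz":[-0.1,0.1,0.1],"delta_rot":[0,0,0],"gripper":4.5},{"xyz":[-0.1,0.1,0.1],"delta_rot":[0,0,0],"gripper":4.5},{"xyz":[-0.1,0.1,0.1],"delta_rot":[0,0,0],"gripper":4.5}]' 70
python3 -c "
from h import *
st();go(.544,.161,.028,8.3)"
```

```text
time_s: 8.5
position: [0.5469, 0.1621, 0.0323]
orientation: [-0.054, 1.564, 0.086]
wrist_force: [0.3, -1.0, 5.8]
opening: 0.0527
t 8.5 pos [0.5469 0.1621 0.0323] jaw 98.05 F [ 0.3  -1.03  5.85] op 0.0527 q [ 0.16  0.15  1.89 -0.    1.1  -1.55]
xyz [ 0.43 -0.07 -0.31] rot [-0.25  0.37  0.02] rows>= 1.0
```

```bash
python3 -m creep '[{"xyz":[0,0,0],"delta_rot":[0,0,0],"gripper":4.5},{"xyz":[-2,0,0],"delta_rot":[0,0,0],"gripper":4.5},{"xyz":[-5,0,0],"delta_rot":[0,0,0],"gripper":4.5},{"xyz":[-5,0,0],"delta_rot":[0,0,0],"gripper":4.5},{"xyz":[-5,0,0],"delta_rot":[0,0,0],"gripper":4.5},{"xyz":[-5,0,0],"delta_rot":[0,0,0],"gripper":4.5}]'
python3 -c "
from h import *
st();go(.5955,.3208,.075,-3.4)"
```

```text
time_s: 9.0
position: [0.5435, 0.1618, 0.0783]
orientation: [3.121, 1.57, -3.021]
wrist_force: [-0.2, 0.1, -3.2]
opening: 0.0533
t 9.0 pos [0.5435 0.1618 0.0783] jaw 98.06 F [-0.25  0.13 -3.2 ] op 0.0533 q [ 0.16  0.08  1.88  0.    1.19 -1.55]
xyz [ 0.33 15.01  7.38] rot [11.46 -0.04  0.  ] rows>= 5.0
```

```bash
python3 -m creep '[{"xyz":[0,15.0,7.4],"delta_rot":[11.5,0,0],"gripper":4.5},{"xyz":[0,15.0,7.4],"delta_rot":[11.5,0,0],"gripper":4.5},{"xyz":[0,15.0,7.4],"delta_rot":[11.5,0,0],"gripper":4.5},{"xyz":[0,15.0,7.4],"delta_rot":[11.5,0,0],"gripper":4.5},{"xyz":[0,15.0,7.4],"delta_rot":[11.5,0,0],"gripper":4.5},{"xyz":[0,15.0,7.4],"delta_rot":[11.5,0,0],"gripper":4.5},{"xyz":[0,15.0,7.4],"delta_rot":[11.5,0,0],"gripper":4.5}]'
python3 look.py pics/a2.png scene; python3 tags.py;python3 -c "
from h import *
st();go(.5955,.3208,.034,-3.4)"
```

```text
time_s: 9.58
position: [0.5947, 0.3203, 0.0762]
orientation: [-2.601, 1.566, -2.66]
wrist_force: [-0.1, 0.4, -2.9]
opening: 0.0527
t 9.63 pos [0.5949 0.3197 0.0767] jaw 86.54 F [-1.17 -0.25 -2.31] op 0.0528 q [ 0.38  0.31  1.61 -0.    1.23 -1.13]
green [0.4211 0.1533] rect [0.434  0.1561] [58.4 53.8] yaw 13.8 tagyaw 0.5
green [ 0.4137 -0.0111] rect [ 0.4138 -0.0104] [85.4 53.9] yaw -12.8 tagyaw -0.5
red [ 0.5383 -0.1563] rect [ 0.5384 -0.1534] [85.2 59.8] yaw 6.0 tagyaw 6.3
red [ 0.4166 -0.1426] rect [ 0.4172 -0.1409] [85.5 57.1] yaw -11.5 tagyaw -10.9
scene green 77 [323.7 231.1] [ 0.415  -0.0116]
scene green 87 [386.2 240.7] [0.4225 0.1522]
scene green 132 [455.8 276.3] [0.5326 0.3257]
scene red 45 [274.9 225.6] [ 0.4184 -0.1437]
scene red 64 [255.2 250.5] [ 0.5399 -0.1568]
t 9.73 pos [0.5955 0.3193 0.0778] jaw 86.48 F [-0.46 -0.92 -2.44] op 0.0524 q [ 0.38  0.31  1.61 -0.    1.23 -1.13]
xyz [ 4.38  0.15 -0.  ] rot [-0.12 -0.1   0.06] rows>= 2.0
```

View pics/a2.png

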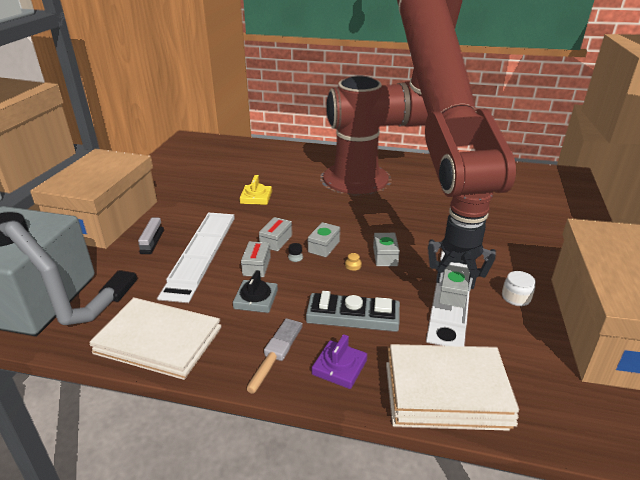

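The scene view shows the case level in the jaws above the far nest at (455,280), and the other cases haven't moved. Now lowering it.

```bash
python3 -m creep '[{"xyz":[2,0.1,0],"delta_rot":[0,0,0],"gripper":4.5},{"xyz":[3.5,0.1,0],"delta_rot":[0,0,0],"gripper":4.5},{"xyz":[4.2,0.1,0],"delta_rot":[0,0,0],"gripper":4.5},{"xyz":[4.2,0.1,0],"delta_rot":[0,0,0],"gripper":4.5},{"xyz":[4.2,0.1,0],"delta_rot":[0,0,0],"gripper":4.5}]'
python3 -c "
from h import *
st()"
```

```text
time_s: 10.15
position: [0.5959, 0.321, 0.0362]
orientation: [-2.644, 1.57, -2.705]
wrist_force: [-0.3, 0.0, -2.1]
opening: 0.0528
t 10.15 pos [0.5959 0.321  0.0362] jaw 86.51 F [-0.27  0.03 -2.11] op 0.0528 q [ 0.38  0.37  1.62 -0.    1.16 -1.13]
```

```bash
python3 -m creep '[{"xyz":[0.3,0,0],"delta_rot":[0,0,0],"gripper":4.5},{"xyz":[0.3,0,0],"delta_rot":[0,0,0],"gripper":4.5},{"xyz":[0.3,0,0],"delta_rot":[0,0,0],"gripper":4.5}]'
```

```text
time_s: 10.4
position: [0.5965, 0.3213, 0.0359]
orientation: [-2.177, 1.57, -2.237]
wrist_force: [-5.5, -4.4, 9.0]
opening: 0.0525
```

```bash
python3 -m creep '[{"xyz":[0,0,0],"delta_rot":[0,0,0],"gripper":8.5},{"xyz":[0,0,0],"delta_rot":[0,0,0],"gripper":8.5},{"xyz":[0,0,0],"delta_rot":[0,0,0],"gripper":8.5},{"xyz":[0,0,0],"delta_rot":[0,0,0],"gripper":8.5},{"xyz":[-4,0,0],"delta_rot":[0,0,0],"gripper":8.5},{"xyz":[-9,0,0],"delta_rot":[0,0,0],"gripper":8.5},{"xyz":[-9,0,0],"delta_rot":[0,0,0],"gripper":8.5},{"xyz":[-9,0,0],"delta_rot":[0,0,0],"gripper":8.5}]'
python3 tags.py; python3 -c "
from h import *
st();go(.4215,.153,.12,13.8)"
```

```text
time_s: 11.07
position: [0.5996, 0.3231, 0.1299]
orientation: [0.445, 1.561, 0.385]
wrist_force: [0.8, 0.4, -0.8]
opening: 0.0846
scene green 76 [323.7 231.1] [ 0.4148 -0.0118]
scene green 86 [386.1 240.7] [0.4226 0.1521]
scene green 128 [454.  291.5] [0.5894 0.3231]
scene red 44 [274.8 225.8] [ 0.4191 -0.1438]
scene red 64 [255.2 250.5] [ 0.5399 -0.1568]
t 11.12 pos [0.598  0.3224 0.1267] jaw 86.55 F [ 0.1   0.72 -1.19] op 0.0847 q [ 0.39  0.26  1.58  0.    1.3  -1.13]
xyz [  0.55 -17.98 -16.6 ] rot [-17.25   0.29  -0.09] rows>= 6.0
```

```bash
python3 -m creep '[{"xyz":[0.5,-18,-16.6],"delta_rot":[-17.3,0,0],"gripper":8.5},{"xyz":[0.5,-18,-16.6],"delta_rot":[-17.3,0,0],"gripper":8.5},{"xyz":[0.5,-18,-16.6],"delta_rot":[-17.3,0,0],"gripper":8.5},{"xyz":[0.5,-18,-16.6],"delta_rot":[-17.3,0,0],"gripper":8.5},{"xyz":[0.5,-18,-16.6],"delta_rot":[-17.3,0,0],"gripper":8.5},{"xyz":[0.5,-18,-16.6],"delta_rot":[-17.3,0,0],"gripper":8.5},{"xyz":[0.5,-18,-16.6],"delta_rot":[-17.3,0,0],"gripper":8.5},{"xyz":[0.5,-18,-16.6],"delta_rot":[-17.3,0,0],"gripper":8.5},{"xyz":[0.5,-18,-16.6],"delta_rot":[-17.3,0,0],"gripper":8.5},{"xyz":[0.5,-18,-16.6],"delta_rot":[-17.3,0,0],"gripper":8.5}]'
python3 tags.py; python3 -c "
from h import *
st();go(.4215,.153,.028,13.8)"
```

```text
time_s: 11.95
position: [0.4205, 0.1525, 0.1187]
orientation: [1.943, 1.571, 2.185]
wrist_force: [0.5, 0.1, -0.1]
opening: 0.0851
scene green 77 [323.7 231.1] [ 0.415  -0.0116]
scene green 85 [386.  240.7] [0.4226 0.1519]
scene green 128 [454.  291.5] [0.5894 0.3231]
scene red 45 [274.9 225.6] [ 0.4184 -0.1437]
scene red 64 [255.2 250.5] [ 0.5399 -0.1568]
t 12.0 pos [0.4207 0.1526 0.1189] jaw 103.89 F [0.36 0.61 0.61] op 0.0851 q [ 0.18 -0.28  2.13  0.    1.29 -1.63]
xyz [9.09 0.02 0.09] rot [ 0.09 -0.   -0.01] rows>= 3.0
```

```bash
python3 -m creep '[{"xyz":[4,0,0.1],"delta_rot":[0,0,0],"gripper":8.5},{"xyz":[7,0,0.1],"delta_rot":[0,0,0],"gripper":8.5},{"xyz":[9.0,0,0.1],"delta_rot":[0,0,0],"gripper":8.5},{"xyz":[9.0,0,0.1],"delta_rot":[0,0,0],"gripper":8.5},{"xyz":[9.0,0,0.1],"delta_rot":[0,0,0],"gripper":8.5},{"xyz":[9.0,0,0.1],"delta_rot":[0,0,0],"gripper":4.5},{"xyz":[9.0,0,0.1],"delta_rot":[0,0,0],"gripper":4.5},{"xyz":[9.0,0,0.1],"delta_rot":[0,0,0],"gripper":4.5},{"xyz":[9.0,0,0.1],"delta_rot":[0,0,0],"gripper":4.5},{"xyz":[9.0,0,0.1],"delta_rot":[0,0,0],"gripper":4.5},{"xyz":[9.0,0,0.1],"delta_rot":[0,0,0],"gripper":4.5},{"xyz":[7,0,0.1],"delta_rot":[0,0,0],"gripper":4.5},{"xyz":[4,0,0.1],"delta_rot":[0,0,0],"gripper":4.5},{"xyz":[4,0,0.1],"delta_rot":[0,0,0],"gripper":4.5},{"xyz":[4,0,0.1],"delta_rot":[0,0,0],"gripper":4.5},{"xyz":[4,0,0.1],"delta_rot":[0,0,0],"gripper":4.5}]'
python3 -c "
from h import *
st();go(.388,.3331,.075,-3.4)"
```

```text
time_s: 13.33
position: [0.4202, 0.1522, 0.0783]
orientation: [3.053, 1.57, -2.989]
wrist_force: [-1.0, 0.8, -2.0]
opening: 0.0528
t 13.33 pos [0.4202 0.1522 0.0783] jaw 103.85 F [-0.99  0.76 -1.97] op 0.0528 q [ 0.18 -0.22  2.16  0.    1.21 -1.63]
xyz [ 0.33 18.33  1.2 ] rot [17.25 -0.04  0.  ] rows>= 5.0
```

```bash
python3 -m creep '[{"xyz":[0.2,18.3,1.2],"delta_rot":[17.25,0,0],"gripper":4.5},{"xyz":[0.2,18.3,1.2],"delta_rot":[17.25,0,0],"gripper":4.5},{"xyz":[0.2,18.3,1.2],"delta_rot":[17.25,0,0],"gripper":4.5},{"xyz":[0.2,18.3,1.2],"delta_rot":[17.25,0,0],"gripper":4.5},{"xyz":[0.2,18.3,1.2],"delta_rot":[17.25,0,0],"gripper":4.5},{"xyz":[0.2,18.3,1.2],"delta_rot":[17.25,0,0],"gripper":4.5},{"xyz":[0.2,18.3,1.2],"delta_rot":[17.25,0,0],"gripper":4.5},{"xyz":[0.2,18.3,1.2],"delta_rot":[17.25,0,0],"gripper":4.5}]'
python3 look.py pics/a3.png scene;python3 -c "
from h import *
st();go(.388,.3331,.036,-3.4)"
```

```text
time_s: 14.0
position: [0.3875, 0.332, 0.075]
orientation: [-2.4, 1.567, -2.459]
wrist_force: [0.3, -0.5, -1.7]
opening: 0.0526
t 14.05 pos [0.3879 0.3316 0.0753] jaw 86.57 F [-0.67  0.2  -1.77] op 0.0529 q [ 0.56 -0.05  2.01 -0.    1.18 -0.95]
green [0.5939 0.3251] rect [0.5957 0.3116] [136.4  80.8] yaw -3.6 tagyaw -44.3
green [ 0.4136 -0.011 ] rect [ 0.4138 -0.0104] [85.4 53.8] yaw -13.2 tagyaw -0.5
red [ 0.5383 -0.1562] rect [ 0.5384 -0.1533] [84.7 59.4] yaw 6.1 tagyaw 6.3
red [ 0.4167 -0.1426] rect [ 0.4174 -0.141 ] [85.1 57.1] yaw -11.5 tagyaw -11.5
t 14.1 pos [0.3882 0.3315 0.0757] jaw 86.53 F [ 0.05  0.45 -2.04] op 0.0528 q [ 0.56 -0.05  2.01 -0.    1.18 -0.95]
xyz [ 3.97  0.16 -0.03] rot [-0.07 -0.09  0.09] rows>= 1.0
```

View pics/a3.png

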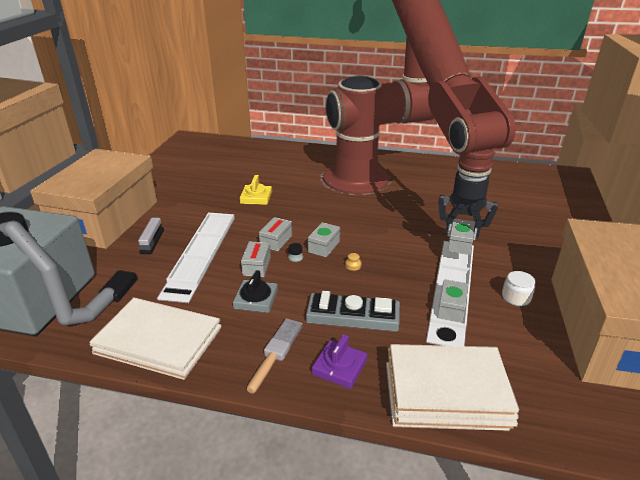

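The first disc case lies in the far nest at scene (454,292), about 3 mm off centre. The second is held above the near nest at (463,232).

```bash
python3 -m creep '[{"xyz":[2,0,0],"delta_rot":[0,0,0],"gripper":4.5},{"xyz":[3.5,0,0],"delta_rot":[0,0,0],"gripper":4.5},{"xyz":[4.1,0,0],"delta_rot":[0,0,0],"gripper":4.5},{"xyz":[4.1,0,0],"delta_rot":[0,0,0],"gripper":4.5},{"xyz":[4.2,0,0],"delta_rot":[0,0,0],"gripper":4.5},{"xyz":[4.2,0,0],"delta_rot":[0,0,0],"gripper":4.5}]'
```

```text
time_s: 14.6
position: [0.3892, 0.3323, 0.0352]
orientation: [-0.195, 1.57, -0.256]
wrist_force: [-0.5, -1.2, -0.3]
opening: 0.0532
```

```bash
python3 -m creep '[{"xyz":[0.2,0,0],"delta_rot":[0,0,0],"gripper":4.5},{"xyz":[0.2,0,0],"delta_rot":[0,0,0],"gripper":4.5},{"xyz":[0.1,0,0],"delta_rot":[0,0,0],"gripper":8.5},{"xyz":[0.1,0,0],"delta_rot":[0,0,0],"gripper":8.5},{"xyz":[0,0,0],"delta_rot":[0,0,0],"gripper":8.5},{"xyz":[0,0,0],"delta_rot":[0,0,0],"gripper":8.5},{"xyz":[-4,0,0],"delta_rot":[0,0,0],"gripper":8.5},{"xyz":[-9,0,0],"delta_rot":[0,0,0],"gripper":8.5},{"xyz":[-9,0,0],"delta_rot":[0,0,0],"gripper":8.5},{"xyz":[-9,0,0],"delta_rot":[0,0,0],"gripper":8.5},{"xyz":[-9,0,0],"delta_rot":[0,0,0],"gripper":8.5}]'
python3 tags.py; python3 -c "
from h import *
st();go(.414,-.011,.12,-12.9)"
```

```text
time_s: 15.52
position: [0.3889, 0.3331, 0.1252]
orientation: [0.644, 1.569, 0.585]
wrist_force: [-0.8, -0.2, -0.4]
opening: 0.0849
scene green 77 [323.7 231.1] [ 0.415  -0.0116]
scene green 90 [460.5 241.4] [0.3832 0.3342]
scene green 128 [454.  291.5] [0.5894 0.3231]
scene red 44 [274.8 225.8] [ 0.4191 -0.1438]
scene red 64 [255.2 250.5] [ 0.5399 -0.1568]
t 15.57 pos [0.388  0.3325 0.1236] jaw 86.61 F [ 0.43 -0.21  0.6 ] op 0.0853 q [ 0.56 -0.12  1.98  0.    1.28 -0.95]
xyz [  0.39 -34.14   4.63] rot [ 9.51 -0.07  0.06] rows>= 9.0
```

```bash
python3 -m creep '[{"xyz":[0.4,-34.2,4.6],"delta_rot":[9.5,0,0],"gripper":8.5},{"xyz":[0.4,-34.2,4.6],"delta_rot":[9.5,0,0],"gripper":8.5},{"xyz":[0.4,-34.2,4.6],"delta_rot":[9.5,0,0],"gripper":8.5},{"xyz":[0.4,-34.2,4.6],"delta_rot":[9.5,0,0],"gripper":8.5},{"xyz":[0.4,-34.2,4.6],"delta_rot":[9.5,0,0],"gripper":8.5},{"xyz":[0.4,-34.2,4.6],"delta_rot":[9.5,0,0],"gripper":8.5},{"xyz":[0.4,-34.2,4.6],"delta_rot":[9.5,0,0],"gripper":8.5},{"xyz":[0.4,-34.2,4.6],"delta_rot":[9.5,0,0],"gripper":8.5},{"xyz":[0.4,-34.2,4.6],"delta_rot":[9.5,0,0],"gripper":8.5},{"xyz":[0.4,-34.2,4.6],"delta_rot":[9.5,0,0],"gripper":8.5},{"xyz":[0.4,-34.2,4.6],"delta_rot":[9.5,0,0],"gripper":8.5},{"xyz":[0.4,-34.2,4.6],"delta_rot":[9.5,0,0],"gripper":8.5},{"xyz":[0.4,-34.2,4.6],"delta_rot":[9.5,0,0],"gripper":8.5}]'
python3 tags.py; python3 -c "
from h import *
st();go(.414,-.011,.028,-12.9)"
```

```text
time_s: 16.65
position: [0.4137, -0.01, 0.1199]
orientation: [2.987, 1.569, 2.764]
wrist_force: [1.1, 0.1, 0.1]
opening: 0.0851
scene green 77 [323.7 231.1] [ 0.415  -0.0116]
scene green 90 [460.5 241.4] [0.3832 0.3342]
scene green 128 [454.  291.5] [0.5894 0.3231]
scene red 44 [274.8 225.8] [ 0.4191 -0.1438]
scene red 64 [255.2 250.5] [ 0.5399 -0.1568]
t 16.7 pos [ 0.4139 -0.01    0.1201] jaw 77.24 F [-0.07  0.97 -0.32] op 0.0853 q [-0.2  -0.38  2.21  0.    1.32 -1.55]
xyz [ 9.21 -0.1   0.04] rot [ 0.14 -0.07 -0.01] rows>= 3.0
```

```bash
python3 -m creep '[{"xyz":[4,-0.1,0],"delta_rot":[0,0,0],"gripper":8.5},{"xyz":[7,-0.1,0],"delta_rot":[0,0,0],"gripper":8.5},{"xyz":[9.1,-0.1,0],"delta_rot":[0,0,0],"gripper":8.5},{"xyz":[9.1,-0.1,0],"delta_rot":[0,0,0],"gripper":8.5},{"xyz":[9.1,-0.1,0],"delta_rot":[0,0,0],"gripper":8.5},{"xyz":[9.1,-0.1,0],"delta_rot":[0,0,0],"gripper":4.5},{"xyz":[9.1,-0.1,0],"delta_rot":[0,0,0],"gripper":4.5},{"xyz":[9.1,-0.1,0],"delta_rot":[0,0,0],"gripper":4.5},{"xyz":[9.1,-0.1,0],"delta_rot":[0,0,0],"gripper":4.5},{"xyz":[9.1,-0.1,0],"delta_rot":[0,0,0],"gripper":4.5},{"xyz":[9.1,-0.1,0],"delta_rot":[0,0,0],"gripper":4.5},{"xyz":[7,-0.1,0],"delta_rot":[0,0,0],"gripper":4.5},{"xyz":[3.5,-0.1,0],"delta_rot":[0,0,0],"gripper":4.5},{"xyz":[3.5,-0.1,0],"delta_rot":[0,0,0],"gripper":4.5},{"xyz":[3.5,-0.1,0],"delta_rot":[0,0,0],"gripper":4.5},{"xyz":[3.5,-0.1,0],"delta_rot":[0,0,0],"gripper":4.5}]'
python3 -c "
from h import *
st();go(.492,.327,.085,-3.4)"
```

```text
time_s: 18.03
position: [0.4137, -0.0122, 0.0855]
orientation: [-3.117, 1.57, 2.941]
wrist_force: [0.2, 0.9, -2.1]
opening: 0.0525
t 18.03 pos [ 0.4137 -0.0122  0.0855] jaw 77.1 F [ 0.15  0.87 -2.09] op 0.0525 q [-0.21 -0.33  2.23 -0.    1.24 -1.56]
xyz [ 0.05 34.81  0.06] rot [-9.5  -0.02 -0.  ] rows>= 9.0
```

```bash
python3 -m creep '[{"xyz":[0,34.8,0],"delta_rot":[-9.5,0,0],"gripper":4.5},{"xyz":[0,34.8,0],"delta_rot":[-9.5,0,0],"gripper":4.5},{"xyz":[0,34.8,0],"delta_rot":[-9.5,0,0],"gripper":4.5},{"xyz":[0,34.8,0],"delta_rot":[-9.5,0,0],"gripper":4.5},{"xyz":[0,34.8,0],"delta_rot":[-9.5,0,0],"gripper":4.5},{"xyz":[0,34.8,0],"delta_rot":[-9.5,0,0],"gripper":4.5},{"xyz":[0,34.8,0],"delta_rot":[-9.5,0,0],"gripper":4.5},{"xyz":[0,34.8,0],"delta_rot":[-9.5,0,0],"gripper":4.5},{"xyz":[0,34.8,0],"delta_rot":[-9.5,0,0],"gripper":4.5},{"xyz":[0,34.8,0],"delta_rot":[-9.5,0,0],"gripper":4.5},{"xyz":[0,34.8,0],"delta_rot":[-9.5,0,0],"gripper":4.5},{"xyz":[0,34.8,0],"delta_rot":[-9.5,0,0],"gripper":4.5}]'
python3 look.py pics/a4.png scene;python3 -c "
from h import *
st();go(.492,.327,.036,-3.4)"
```

```text
time_s: 19.03
position: [0.4905, 0.3257, 0.0838]
orientation: [-2.511, 1.567, -2.571]
wrist_force: [0.0, 0.0, -1.2]
opening: 0.0532
t 19.08 pos [0.4907 0.3255 0.0843] jaw 86.55 F [-0.57 -0.11 -2.23] op 0.0528 q [ 0.46  0.12  1.82 -0.    1.21 -1.05]
green [0.5939 0.3251] rect [0.596  0.3114] [134.9  81.3] yaw -3.0 tagyaw -44.3
red [ 0.5379 -0.1563] rect [ 0.538  -0.1535] [84.9 59.9] yaw 6.1 tagyaw 7.6
red [ 0.4169 -0.1426] rect [ 0.417  -0.1408] [86.  57.2] yaw -11.5 tagyaw -10.9
t 19.13 pos [0.491  0.3255 0.0847] jaw 86.52 F [-0.22 -0.96 -2.15] op 0.0529 q [ 0.46  0.12  1.82 -0.    1.21 -1.05]
xyz [4.87 0.17 0.1 ] rot [-0.08 -0.1   0.07] rows>= 2.0
```

View pics/a4.png

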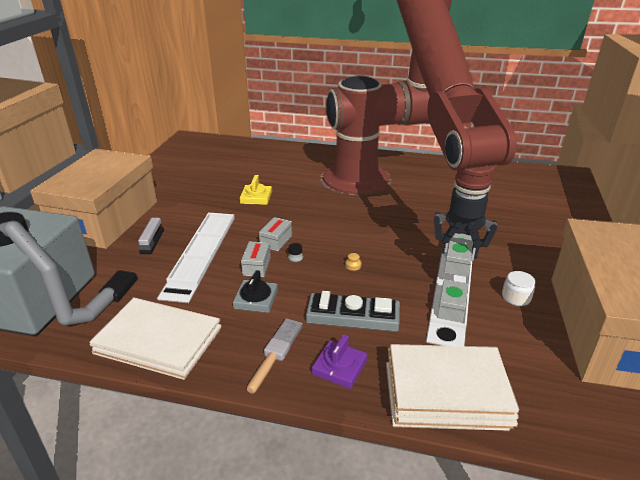

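The third disc case is held above the middle nest at (459,250). The bystanders haven't been disturbed.

```bash
python3 -m creep '[{"xyz":[2,0.1,0.1],"delta_rot":[0,0,0],"gripper":4.5},{"xyz":[4,0.1,0.1],"delta_rot":[0,0,0],"gripper":4.5},{"xyz":[5,0.1,0.1],"delta_rot":[0,0,0],"gripper":4.5},{"xyz":[5,0.1,0.1],"delta_rot":[0,0,0],"gripper":4.5},{"xyz":[5.1,0.1,0.1],"delta_rot":[0,0,0],"gripper":4.5},{"xyz":[5.1,0.1,0.1],"delta_rot":[0,0,0],"gripper":4.5}]'
python3 -m creep '[{"xyz":[0.15,0,0],"delta_rot":[0,0,0],"gripper":4.5},{"xyz":[0.15,0,0],"delta_rot":[0,0,0],"gripper":4.5}]'
```

```text
time_s: 19.63
position: [0.4931, 0.3271, 0.0357]
orientation: [-1.382, 1.57, -1.442]
wrist_force: [-2.0, -2.7, 4.3]
opening: 0.0528
time_s: 19.8
position: [0.4932, 0.3271, 0.0356]
orientation: [-1.831, 1.569, -1.891]
wrist_force: [-5.8, -5.6, 12.8]
opening: 0.0529
```

```bash
python3 -m creep '[{"xyz":[-0.1,0,0],"delta_rot":[0,0,0],"gripper":8.5},{"xyz":[-0.1,0,0],"delta_rot":[0,0,0],"gripper":8.5},{"xyz":[-0.1,0,0],"delta_rot":[0,0,0],"gripper":8.5},{"xyz":[-0.1,0,0],"delta_rot":[0,0,0],"gripper":8.5},{"xyz":[-4,0,0],"delta_rot":[0,0,0],"gripper":8.5},{"xyz":[-9,0,0],"delta_rot":[0,0,0],"gripper":8.5},{"xyz":[-9,0,0],"delta_rot":[0,0,0],"gripper":8.5},{"xyz":[-9,0,0],"delta_rot":[0,0,0],"gripper":8.5},{"xyz":[-9,0,0],"delta_rot":[0,0,0],"gripper":8.5}]'
python3 tags.py; python3 -c "
from h import *
st();go(.538,-.156,.12,6.5)"
```

```text
time_s: 20.55
position: [0.4932, 0.3281, 0.1239]
orientation: [0.555, 1.569, 0.496]
wrist_force: [0.0, 0.4, -0.9]
opening: 0.0848
scene green 90 [460.5 241.4] [0.3832 0.3342]
scene green 110 [457.5 265. ] [0.4873 0.3288]
scene green 128 [454.  291.5] [0.5894 0.3231]
scene red 45 [274.9 225.6] [ 0.4184 -0.1437]
scene red 64 [255.2 250.5] [ 0.5399 -0.1568]
t 20.6 pos [0.4922 0.3276 0.1222] jaw 86.61 F [ 0.04  0.09 -1.59] op 0.0846 q [ 0.46  0.08  1.79  0.    1.27 -1.05]
xyz [  0.25 -48.01   7.44] rot [-9.89 -0.07  0.03] rows>= 12.0
```

```bash
python3 -m creep '[{"xyz":[0.2,-48,7.5],"delta_rot":[-9.9,0,0],"gripper":8.5},{"xyz":[0.2,-48,7.5],"delta_rot":[-9.9,0,0],"gripper":8.5},{"xyz":[0.2,-48,7.5],"delta_rot":[-9.9,0,0],"gripper":8.5},{"xyz":[0.2,-48,7.5],"delta_rot":[-9.9,0,0],"gripper":8.5},{"xyz":[0.2,-48,7.5],"delta_rot":[-9.9,0,0],"gripper":8.5},{"xyz":[0.2,-48,7.5],"delta_rot":[-9.9,0,0],"gripper":8.5},{"xyz":[0.2,-48,7.5],"delta_rot":[-9.9,0,0],"gripper":8.5},{"xyz":[0.2,-48,7.5],"delta_rot":[-9.9,0,0],"gripper":8.5},{"xyz":[0.2,-48,7.5],"delta_rot":[-9.9,0,0],"gripper":8.5},{"xyz":[0.2,-48,7.5],"delta_rot":[-9.9,0,0],"gripper":8.5},{"xyz":[0.2,-48,7.5],"delta_rot":[-9.9,0,0],"gripper":8.5},{"xyz":[0.2,-48,7.5],"delta_rot":[-9.9,0,0],"gripper":8.5},{"xyz":[0.2,-48,7.5],"delta_rot":[-9.9,0,0],"gripper":8.5},{"xyz":[0.2,-48,7.5],"delta_rot":[-9.9,0,0],"gripper":8.5},{"xyz":[0.2,-48,7.5],"delta_rot":[-9.9,0,0],"gripper":8.5},{"xyz":[0.2,-48,7.5],"delta_rot":[-9.9,0,0],"gripper":8.5}]'
python3 tags.py; python3 -c "
from h import *
st();go(.539,-.1565,.028,6.5)"
```

```text
time_s: 21.93
position: [0.5384, -0.1542, 0.1199]
orientation: [2.515, 1.568, 2.63]
wrist_force: [-0.6, 0.5, 0.0]
opening: 0.0849
scene green 90 [460.5 241.4] [0.3832 0.3342]
scene green 110 [457.5 265. ] [0.4873 0.3288]
scene green 128 [454.  291.5] [0.5894 0.3231]
scene red 64 [255.2 250.5] [ 0.5399 -0.1568]
t 21.98 pos [ 0.5387 -0.1541  0.1203] jaw 96.6 F [ 0.34 -0.43  0.51] op 0.0848 q [-0.41  0.01  1.87  0.    1.27 -2.1 ]
xyz [ 9.23 -0.25  0.02] rot [ 0.1  -0.09 -0.06] rows>= 3.0
```

```bash
python3 -m creep '[{"xyz":[4,-0.2,0],"delta_rot":[0,0,0],"gripper":8.5},{"xyz":[7,-0.2,0],"delta_rot":[0,0,0],"gripper":8.5},{"xyz":[9.1,-0.2,0],"delta_rot":[0,0,0],"gripper":8.5},{"xyz":[9.1,-0.2,0],"delta_rot":[0,0,0],"gripper":8.5},{"xyz":[9.1,-0.2,0],"delta_rot":[0,0,0],"gripper":8.5},{"xyz":[9.1,-0.2,0],"delta_rot":[0,0,0],"gripper":4.5},{"xyz":[9.1,-0.2,0],"delta_rot":[0,0,0],"gripper":4.5},{"xyz":[9.1,-0.2,0],"delta_rot":[0,0,0],"gripper":4.5},{"xyz":[9.1,-0.2,0],"delta_rot":[0,0,0],"gripper":4.5},{"xyz":[9.1,-0.2,0],"delta_rot":[0,0,0],"gripper":4.5},{"xyz":[9.1,-0.2,0],"delta_rot":[0,0,0],"gripper":4.5},{"xyz":[7,-0.2,0],"delta_rot":[0,0,0],"gripper":4.5},{"xyz":[4,-0.2,0],"delta_rot":[0,0,0],"gripper":4.5},{"xyz":[4,-0.2,0],"delta_rot":[0,0,0],"gripper":4.5},{"xyz":[4,-0.2,0],"delta_rot":[0,0,0],"gripper":4.5},{"xyz":[4,-0.2,0],"delta_rot":[0,0,0],"gripper":4.5}]'
python3 -c "
from h import *
st();go(.596,-.3112,.078,5.3)"
```

```text
time_s: 23.32
position: [0.5389, -0.1574, 0.0805]
orientation: [2.634, 1.57, 2.747]
wrist_force: [-0.2, -0.5, -2.8]
opening: 0.0527
t 23.32 pos [ 0.5389 -0.1574  0.0805] jaw 96.5 F [-0.23 -0.54 -2.78] op 0.0527 q [-0.42  0.06  1.89 -0.    1.19 -2.1 ]
xyz [  0.24 -15.92   3.93] rot [ 1.2  -0.05 -0.03] rows>= 4.0
```

```bash
python3 -m creep '[{"xyz":[0.1,-15.9,3.9],"delta_rot":[1.2,0,0],"gripper":4.5},{"xyz":[0.1,-15.9,3.9],"delta_rot":[1.2,0,0],"gripper":4.5},{"xyz":[0.1,-15.9,3.9],"delta_rot":[1.2,0,0],"gripper":4.5},{"xyz":[0.1,-15.9,3.9],"delta_rot":[1.2,0,0],"gripper":4.5},{"xyz":[0.1,-15.9,3.9],"delta_rot":[1.2,0,0],"gripper":4.5},{"xyz":[0.1,-15.9,3.9],"delta_rot":[1.2,0,0],"gripper":4.5},{"xyz":[0.1,-15.9,3.9],"delta_rot":[1.2,0,0],"gripper":4.5},{"xyz":[0.1,-15.9,3.9],"delta_rot":[1.2,0,0],"gripper":4.5}]'
python3 look.py pics/a5.png scene;python3 -c "
from h import *
st();go(.596,-.3112,.036,5.3)"
```

```text
time_s: 23.98
position: [0.5951, -0.3096, 0.0785]
orientation: [2.388, 1.567, 2.482]
wrist_force: [0.6, 1.0, -2.7]
opening: 0.0527
t 24.03 pos [ 0.5953 -0.3095  0.0791] jaw 95.37 F [-0.27 -0.13 -2.11] op 0.053 q [-0.59  0.3   1.62  0.    1.23 -2.25]
green [0.5941 0.3252] rect [0.5957 0.3112] [136.6  81.7] yaw -3.6 tagyaw -44.3
green [0.4918 0.3308] rect [0.4928 0.3169] [132.1  81.5] yaw -2.9 tagyaw 2.1
green [0.3876 0.3362] rect [0.3933 0.3225] [122.4  82.3] yaw -2.5 tagyaw 90.0
red [ 0.4166 -0.1427] rect [ 0.417 -0.141] [86.  57.8] yaw -10.7 tagyaw -11.0
t 24.08 pos [ 0.5956 -0.3096  0.0796] jaw 95.37 F [ 0.35 -0.01 -1.63] op 0.0528 q [-0.59  0.3   1.62  0.    1.23 -2.25]
xyz [ 4.36 -0.16  0.03] rot [ 0.07 -0.07 -0.06] rows>= 2.0
```

View pics/a5.png

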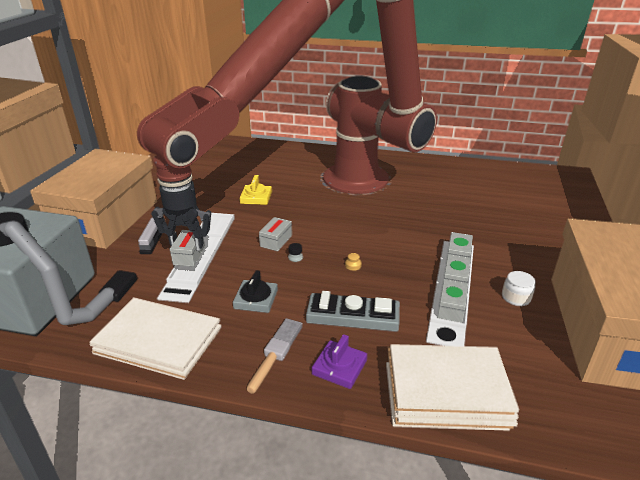

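All three disc cases sit in the left tray. The first bar case is held over the far nest of the bar tray at (187,248), and the stapler is clear of the fingers.

```bash
python3 -m creep '[{"xyz":[2,-0.1,0],"delta_rot":[0,0,0],"gripper":4.5},{"xyz":[3.5,-0.1,0],"delta_rot":[0,0,0],"gripper":4.5},{"xyz":[4.4,-0.1,0],"delta_rot":[0,0,0],"gripper":4.5},{"xyz":[4.4,-0.1,0],"delta_rot":[0,0,0],"gripper":4.5},{"xyz":[4.5,-0.1,0],"delta_rot":[0,0,0],"gripper":4.5},{"xyz":[4.5,-0.1,0],"delta_rot":[0,0,0],"gripper":4.5}]'
python3 -m creep '[{"xyz":[0.15,0,0],"delta_rot":[0,0,0],"gripper":4.5},{"xyz":[0.15,0,0],"delta_rot":[0,0,0],"gripper":4.5}]'
```

```text
time_s: 24.58
position: [0.5961, -0.3113, 0.0365]
orientation: [2.33, 1.569, 2.424]
wrist_force: [-4.5, 2.6, 6.1]
opening: 0.0531
time_s: 24.75
position: [0.5963, -0.3115, 0.0364]
orientation: [2.328, 1.569, 2.421]
wrist_force: [-6.7, 3.9, 12.7]
opening: 0.0527
```

```bash
python3 -m creep '[{"xyz":[-0.1,0,0],"delta_rot":[0,0,0],"gripper":8.5},{"xyz":[-0.1,0,0],"delta_rot":[0,0,0],"gripper":8.5},{"xyz":[-0.1,0,0],"delta_rot":[0,0,0],"gripper":8.5},{"xyz":[-0.1,0,0],"delta_rot":[0,0,0],"gripper":8.5},{"xyz":[-4,0,0],"delta_rot":[0,0,0],"gripper":8.5},{"xyz":[-9,0,0],"delta_rot":[0,0,0],"gripper":8.5},{"xyz":[-9,0,0],"delta_rot":[0,0,0],"gripper":8.5},{"xyz":[-9,0,0],"delta_rot":[0,0,0],"gripper":8.5},{"xyz":[-9,0,0],"delta_rot":[0,0,0],"gripper":8.5}]'
python3 tags.py; python3 -c "
from h import *
st();go(.4175,-.143,.12,-11)"
```

```text
time_s: 25.5
position: [0.5968, -0.3125, 0.1247]
orientation: [-0.699, 1.569, -0.606]
wrist_force: [0.2, 1.1, -0.9]
opening: 0.0846
scene green 90 [460.5 241.4] [0.3832 0.3342]
scene green 110 [457.5 265. ] [0.4873 0.3288]
scene green 128 [454.  291.5] [0.5894 0.3231]
scene red 45 [274.9 225.6] [ 0.4184 -0.1437]
scene red 74 [187.4 253.7] [ 0.5906 -0.3137]
t 25.55 pos [ 0.5958 -0.3118  0.1228] jaw 95.31 F [ 0.25  0.73 -0.47] op 0.0845 q [-0.59  0.26  1.59 -0.    1.29 -2.26]
xyz [  0.31  18.46 -16.2 ] rot [16.31 -0.07 -0.04] rows>= 6.0
```

```bash
python3 -m creep '[{"xyz":[0.3,18.5,-16.2],"delta_rot":[16.3,0,0],"gripper":8.5},{"xyz":[0.3,18.5,-16.2],"delta_rot":[16.3,0,0],"gripper":8.5},{"xyz":[0.3,18.5,-16.2],"delta_rot":[16.3,0,0],"gripper":8.5},{"xyz":[0.3,18.5,-16.2],"delta_rot":[16.3,0,0],"gripper":8.5},{"xyz":[0.3,18.5,-16.2],"delta_rot":[16.3,0,0],"gripper":8.5},{"xyz":[0.3,18.5,-16.2],"delta_rot":[16.3,0,0],"gripper":8.5},{"xyz":[0.3,18.5,-16.2],"delta_rot":[16.3,0,0],"gripper":8.5},{"xyz":[0.3,18.5,-16.2],"delta_rot":[16.3,0,0],"gripper":8.5},{"xyz":[0.3,18.5,-16.2],"delta_rot":[16.3,0,0],"gripper":8.5},{"xyz":[0.3,18.5,-16.2],"delta_rot":[16.3,0,0],"gripper":8.5}]'
python3 tags.py; python3 -c "
from h import *
st();go(.4175,-.143,.028,-11)"
```

```text
time_s: 26.38
position: [0.4186, -0.1436, 0.1207]
orientation: [-3.104, 1.571, 2.987]
wrist_force: [0.9, 0.6, 0.8]
opening: 0.0848
scene green 89 [460.4 241.4] [0.3834 0.3341]
scene green 110 [457.5 265. ] [0.4873 0.3288]
scene green 128 [454.  291.5] [0.5894 0.3231]
scene red 45 [274.9 225.6] [ 0.4184 -0.1437]
scene red 74 [187.4 253.7] [ 0.5906 -0.3137]
t 26.43 pos [ 0.4187 -0.1438  0.1209] jaw 78.97 F [ 0.52 -0.16  1.2 ] op 0.085 q [-0.5  -0.3   2.14 -0.    1.3  -1.88]
xyz [ 9.29  0.05 -0.14] rot [-0.03 -0.    0.  ] rows>= 3.0
```

```bash
python3 -m creep '[{"xyz":[4,0,-0.1],"delta_rot":[0,0,0],"gripper":8.5},{"xyz":[7,0,-0.1],"delta_rot":[0,0,0],"gripper":8.5},{"xyz":[9.1,0,-0.1],"delta_rot":[0,0,0],"gripper":8.5},{"xyz":[9.1,0,-0.1],"delta_rot":[0,0,0],"gripper":8.5},{"xyz":[9.1,0,-0.1],"delta_rot":[0,0,0],"gripper":8.5},{"xyz":[9.1,0,-0.1],"delta_rot":[0,0,0],"gripper":4.5},{"xyz":[9.1,0,-0.1],"delta_rot":[0,0,0],"gripper":4.5},{"xyz":[9.1,0,-0.1],"delta_rot":[0,0,0],"gripper":4.5},{"xyz":[9.1,0,-0.1],"delta_rot":[0,0,0],"gripper":4.5},{"xyz":[9.1,0,-0.1],"delta_rot":[0,0,0],"gripper":4.5},{"xyz":[9.1,0,-0.1],"delta_rot":[0,0,0],"gripper":4.5},{"xyz":[7,0,-0.1],"delta_rot":[0,0,0],"gripper":4.5},{"xyz":[4,0,-0.1],"delta_rot":[0,0,0],"gripper":4.5},{"xyz":[4,0,-0.1],"delta_rot":[0,0,0],"gripper":4.5},{"xyz":[4,0,-0.1],"delta_rot":[0,0,0],"gripper":4.5},{"xyz":[4,0,-0.1],"delta_rot":[0,0,0],"gripper":4.5}]'
python3 -c "
from h import *
st();go(.389,-.3305,.079,5.3)"
```

```text
time_s: 27.77
position: [0.4163, -0.1424, 0.08]
orientation: [2.837, 1.57, 2.645]
wrist_force: [0.2, -0.3, -2.7]
opening: 0.0532
t 27.77 pos [ 0.4163 -0.1424  0.08  ] jaw 79.01 F [ 0.18 -0.32 -2.66] op 0.0532 q [-0.5  -0.25  2.17 -0.    1.21 -1.88]
xyz [  0.1  -18.98   0.91] rot [-16.29  -0.05  -0.03] rows>= 5.0
```

```bash
python3 -m creep '[{"xyz":[0,-19,0.9],"delta_rot":[-16.3,0,0],"gripper":4.5},{"xyz":[0,-19,0.9],"delta_rot":[-16.3,0,0],"gripper":4.5},{"xyz":[0,-19,0.9],"delta_rot":[-16.3,0,0],"gripper":4.5},{"xyz":[0,-19,0.9],"delta_rot":[-16.3,0,0],"gripper":4.5},{"xyz":[0,-19,0.9],"delta_rot":[-16.3,0,0],"gripper":4.5},{"xyz":[0,-19,0.9],"delta_rot":[-16.3,0,0],"gripper":4.5},{"xyz":[0,-19,0.9],"delta_rot":[-16.3,0,0],"gripper":4.5},{"xyz":[0,-19,0.9],"delta_rot":[-16.3,0,0],"gripper":4.5}]'
python3 look.py pics/a6.png scene;python3 -c "
from h import *
st();go(.389,-.3305,.036,5.3)"
```

```text
time_s: 28.43
position: [0.3884, -0.3297, 0.0787]
orientation: [2.122, 1.567, 2.214]
wrist_force: [0.3, 0.3, -2.5]
opening: 0.0524
t 28.48 pos [ 0.3887 -0.3293  0.079 ] jaw 95.33 F [ 0.24  0.29 -2.76] op 0.0528 q [-0.85 -0.06  2.01  0.    1.19 -2.51]
green [0.5942 0.3252] rect [0.5957 0.311 ] [135.8  82.2] yaw -3.0 tagyaw -44.3
green [0.4917 0.3309] rect [0.4928 0.3169] [132.1  81.5] yaw -2.9 tagyaw -44.2
green [0.3876 0.3364] rect [0.3935 0.3225] [122.5  81.9] yaw -2.8 tagyaw 90.0
red [ 0.5958 -0.311 ] rect [ 0.5987 -0.2993] [140.2  79.8] yaw 4.7 tagyaw 4.9
t 28.53 pos [ 0.389  -0.3293  0.0794] jaw 95.37 F [ 0.4  -0.46 -2.1 ] op 0.0528 q [-0.85 -0.06  2.01  0.    1.19 -2.51]
xyz [ 4.34 -0.13 -0.01] rot [ 0.07 -0.08 -0.14] rows>= 2.0
```

View pics/a6.png

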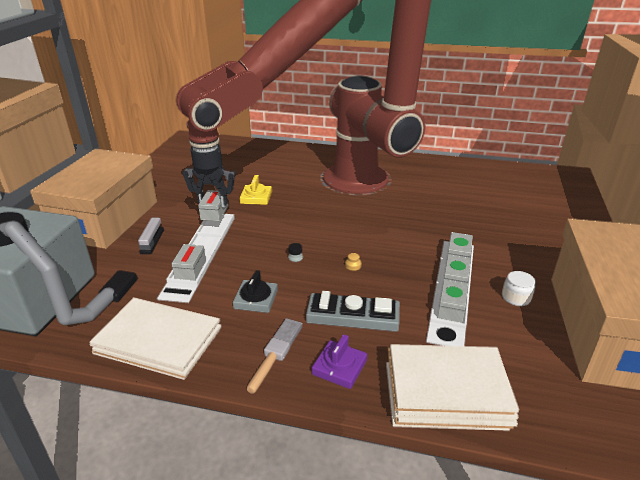

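The last bar case is held over the near nest at (212,208), and the first one is seated at (187,257).

```bash
python3 -m creep '[{"xyz":[2,-0.1,0],"delta_rot":[0,0,0],"gripper":4.5},{"xyz":[3.5,-0.1,0],"delta_rot":[0,0,0],"gripper":4.5},{"xyz":[4.3,-0.1,0],"delta_rot":[0,0,0],"gripper":4.5},{"xyz":[4.3,-0.1,0],"delta_rot":[0,0,0],"gripper":4.5},{"xyz":[4.4,-0.1,0],"delta_rot":[0,0,0],"gripper":4.5},{"xyz":[4.4,-0.1,0],"delta_rot":[0,0,0],"gripper":4.5}]'
python3 -m creep '[{"xyz":[0.15,0,0],"delta_rot":[0,0,0],"gripper":4.5},{"xyz":[0.15,0,0],"delta_rot":[0,0,0],"gripper":4.5}]'
```

```text
time_s: 29.03
position: [0.3898, -0.3313, 0.0367]
orientation: [2.246, 1.571, 2.34]
wrist_force: [0.8, 0.5, -1.4]
opening: 0.053
time_s: 29.2
position: [0.39, -0.3318, 0.0362]
orientation: [1.055, 1.57, 1.148]
wrist_force: [-1.7, 2.4, 4.0]
opening: 0.0528
```

```bash
python3 -m creep '[{"xyz":[0,0,0],"delta_rot":[0,0,0],"gripper":8.5},{"xyz":[0,0,0],"delta_rot":[0,0,0],"gripper":8.5},{"xyz":[0,0,0],"delta_rot":[0,0,0],"gripper":8.5},{"xyz":[0,0,0],"delta_rot":[0,0,0],"gripper":8.5},{"xyz":[-4,0,0],"delta_rot":[0,0,0],"gripper":8.5},{"xyz":[-10,0,0],"delta_rot":[0,0,0],"gripper":8.5},{"xyz":[-10,0,0],"delta_rot":[0,0,0],"gripper":8.5},{"xyz":[-10,0,0],"delta_rot":[0,0,0],"gripper":8.5},{"xyz":[-10,0,0],"delta_rot":[0,0,0],"gripper":8.5}]'
python3 tags.py; python3 look.py pics/a7.png; python3 - <<'E'
from h import *
np.set_printoptions(precision=4,suppress=True)
c=cam();d=cam("scene")
for n,C,(u0,u1,v0,v1) in(("top",c,(332,376,163,208)),("scene",d,(230,284,263,315))):
    h=masks(C["frame"])["h"]; r=np.zeros(h.shape[:2],bool); r[v0:v1,u0:u1]=1
    for i,b,a,ce in blobs(r&(h[...,2]>200)&(h[...,1]<60),2): print(n,"white",a,ce)
    K=r&(h[...,2]<75)&(h[...,1]<130)
    for i,b,a,ce in blobs(K,100): print(n,"blk",a,ce)
    G=r&(((h[...,1]<75)&(h[...,2]>75))|K)
    for i,b,a,ce in blobs(G,200): print(n,"base",a,ce,rect(C,b,.022))
E
```

```text
time_s: 29.95
position: [0.3904, -0.3329, 0.1371]
orientation: [-0.961, 1.567, -0.869]
wrist_force: [0.2, 0.1, -0.8]
opening: 0.0852
scene green 90 [460.5 241.4] [0.3832 0.3342]
scene green 110 [457.5 265. ] [0.4873 0.3288]
scene green 128 [454.  291.5] [0.5894 0.3231]
scene red 48 [212.6 211. ] [ 0.3854 -0.3339]
scene red 74 [187.4 253.7] [ 0.5906 -0.3137]
t 30.05 pos [ 0.389  -0.3313  0.1339] jaw 95.3 F [-0.16  0.28 -0.55] op 0.0852 q [-0.85 -0.13  1.98 -0.    1.3  -2.51]
green [0.5942 0.3252] rect [0.5957 0.3109] [135.8  82.4] yaw -3.0 tagyaw -44.3
green [0.4917 0.3308] rect [0.4928 0.3168] [132.1  81.7] yaw -2.9 tagyaw 2.1
green [0.3877 0.3362] rect [0.3935 0.3225] [122.5  82. ] yaw -2.7 tagyaw 90.0
red [ 0.5956 -0.311 ] rect [ 0.5962 -0.2997] [140.4  79.8] yaw 4.9 tagyaw 4.9
top white 4 [351.75 170.  ]
top white 8 [354.875 171.75 ]
top white 21 [341.9048 172.7619]
top white 29 [364.5172 172.1034]
top white 4 [338.  178.5]
top blk 534 [353.6461 185.397 ]
top base 1144 [353.3287 186.0647] (array([ 0.6583, -0.116 ]), (90.06015014648438, 86.51441955566406), 3.6015725135803223)
scene white 4 [250.5 281.5]
scene white 2 [250.  302.5]
scene blk 599 [255.0785 289.1152]
scene base 1236 [255.1675 294.4862] (array([ 0.6534, -0.1141]), (145.99118041992188, 89.8204574584961), 3.879138469696045)
```

View pics/a7.png

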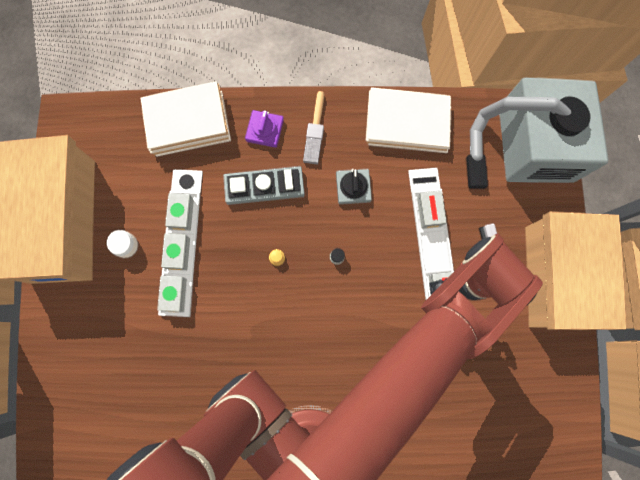

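```bash
python3 - <<'E'
from h import *
np.set_printoptions(precision=4,suppress=True)
c=cam();d=cam("scene")
print("ptr",tri(c,(354.9,171.9),d,(250.9,281.3)))
print("tick",tri(c,(351.7,170),d,(250.2,302.6)),ray(c,(351.7,170),.022),ray(d,(250.2,302.6),.022))
# pointer ends on z=.06 from zoom
for z in(.055,.06,.065): print(z,ray(c,[(355.3,169.5),(355.3,176.6)],z))
# base top-face corners from zoom z4 (13x, offset 332,163)
p=np.array([(60,108),(472,80),(508,478),(92,500)])/13+[332-.46,163-.46]
P=ray(c,p,.022);print(P,P.mean(0)); print(np.linalg.norm(np.diff(P,axis=0),axis=1))
e=P[0]-P[3]+P[1]-P[2];print("baseyaw",np.degrees(np.arctan2(e[1],e[0])))
# skirt circle zoom: approx x 108..462,y ~118..462
p=np.array([(285,290)])/13+[332-.46,163-.46]
for z in (.022,.026,.03): print("skirt",ray(c,p,z))
# scene: skirt bottom ellipse centre zoom z5 (11x, 230,263)
p=np.array([(281,312)])/11+[230-.45,263-.45]; print("skirt sc",ray(d,p,.026))
p=np.array([(35,430),(415,468),(525,222),(145,188)])/11+[230-.45,263-.45]; P=ray(d,p,.022);print("base sc",P,P.mean(0))
E
```

```text
ptr [ 0.6808 -0.1167  0.0669]
tick [ 0.7007 -0.1139  0.0221] [[ 0.7004 -0.1127  0.022 ]] [[ 0.7007 -0.1152  0.022 ]]
0.055 [[ 0.6908 -0.1186  0.055 ]
 [ 0.6723 -0.1181  0.055 ]]
0.06 [[ 0.6891 -0.1181  0.06  ]
 [ 0.6708 -0.1176  0.06  ]]
0.065 [[ 0.6875 -0.1176  0.065 ]
 [ 0.6692 -0.1171  0.065 ]]
[[ 0.6983 -0.0728  0.022 ]
 [ 0.7038 -0.1543  0.022 ]
 [ 0.6226 -0.1588  0.022 ]
 [ 0.6186 -0.0775  0.022 ]] [ 0.6608 -0.1158  0.022 ]
[0.0817 0.0813 0.0814]
baseyaw 3.287513298832684
skirt [[ 0.6608 -0.1162  0.022 ]]
skirt [[ 0.6596 -0.1158  0.026 ]]
skirt [[ 0.6584 -0.1154  0.03  ]]
skirt sc [[ 0.6637 -0.1161  0.026 ]]
base sc [[ 0.7065 -0.1544  0.022 ]
 [ 0.7    -0.0754  0.022 ]
 [ 0.6186 -0.0771  0.022 ]
 [ 0.626  -0.1602  0.022 ]] [ 0.6628 -0.1168  0.022 ]
```

Five of five cases are seated: the discs at top (176,210), (173,251) and (170,294), a bar at (433,208), and the near bar in the scene view at (213,211). The selector axis is at about (0.661, -0.116), with the bar's yaw around 1 to 3°. I'll go above it with the fingers closed and feel for the bar top.

```bash
python3 -c "
from h import *
st();go(.661,-.1163,.115,1.5)"
```

```text
t 30.25 pos [ 0.3889 -0.3312  0.1335] jaw 95.3 F [-0.13 -0.9  -0.44] op 0.085 q [-0.85 -0.13  1.98 -0.    1.3  -2.51]
xyz [ 1.84 18.88 29.08] rot [ 3.8  -0.11 -0.14] rows>= 9.0
```

```bash
python3 -m creep '[{"xyz":[0,18.9,29.1],"delta_rot":[3.8,0,0],"gripper":8.5},{"xyz":[0,18.9,29.1],"delta_rot":[3.8,0,0],"gripper":0},{"xyz":[0,18.9,29.1],"delta_rot":[3.8,0,0],"gripper":0},{"xyz":[0,18.9,29.1],"delta_rot":[3.8,0,0],"gripper":0},{"xyz":[0,18.9,29.1],"delta_rot":[3.8,0,0],"gripper":0},{"xyz":[0,18.9,29.1],"delta_rot":[3.8,0,0],"gripper":0},{"xyz":[0,18.9,29.1],"delta_rot":[3.8,0,0],"gripper":0},{"xyz":[0,18.9,29.1],"delta_rot":[3.8,0,0],"gripper":0},{"xyz":[0,18.9,29.1],"delta_rot":[3.8,0,0],"gripper":0},{"xyz":[1.8,18.9,29.1],"delta_rot":[3.8,0,0],"gripper":0},{"xyz":[1.8,18.9,29.1],"delta_rot":[3.8,0,0],"gripper":0},{"xyz":[1.8,18.9,29.1],"delta_rot":[3.8,0,0],"gripper":0},{"xyz":[1.8,18.9,29.1],"delta_rot":[3.8,0,0],"gripper":0},{"xyz":[1.8,18.9,29.1],"delta_rot":[3.8,0,0],"gripper":0}]'
python3 look.py pics/a8.png; python3 -c "
from h import *
st();go(.661,-.1163,.085,1.5)
cv2.imwrite('pics/a8s.png',cam('scene')['frame'])"
```

```text
time_s: 31.42
position: [0.6616, -0.1178, 0.1179]
orientation: [-0.562, 1.57, -0.537]
wrist_force: [0.3, 0.1, 0.5]
opening: 0.0002
t 31.47 pos [ 0.6618 -0.1178  0.1181] jaw 91.44 F [-1.09  0.32 -0.23] op 0.0 q [-0.29  0.26  1.6  -0.    1.28 -1.88]
green [0.5941 0.3252] rect [0.5957 0.3109] [135.8  82.4] yaw -3.0 tagyaw -44.3
green [0.4917 0.3308] rect [0.4928 0.3169] [132.1  81.5] yaw -2.9 tagyaw 2.1
green [0.3877 0.3362] rect [0.3935 0.3225] [122.5  82. ] yaw -2.7 tagyaw 90.0
red [ 0.5958 -0.311 ] rect [ 0.5987 -0.2993] [139.9  80.3] yaw 4.5 tagyaw 4.9
red [ 0.3893 -0.3317] rect [ 0.396  -0.3177] [126.1  80.2] yaw 5.0 tagyaw 5.5
t 31.47 pos [ 0.6618 -0.1178  0.1181] jaw 91.44 F [-1.09  0.32 -0.23] op 0.0 q [-0.29  0.26  1.6  -0.    1.28 -1.88]
xyz [ 3.31  0.15 -0.08] rot [-0.06  0.05  0.02] rows>= 1.0
```

View pics/a8s.png

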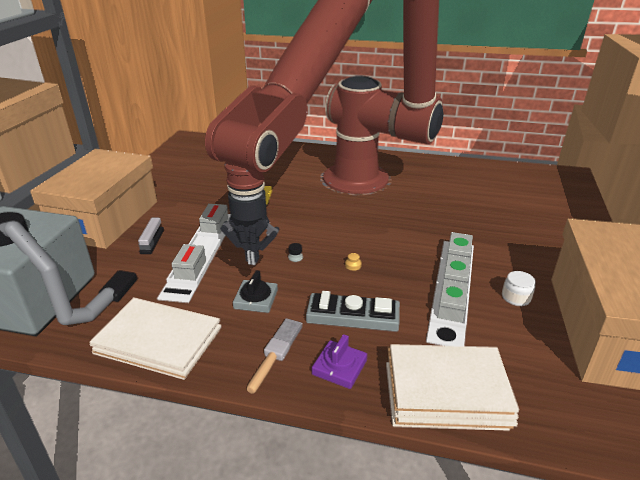

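The closed fingers are straight above the selector at (251,262), and every tag is in its nest.

```bash
python3 -m creep '[{"xyz":[3.1,0.15,-0.1],"delta_rot":[0,0,0],"gripper":0},{"xyz":[3.1,0.15,-0.1],"delta_rot":[0,0,0],"gripper":0},{"xyz":[3.1,0.15,-0.1],"delta_rot":[0,0,0],"gripper":0},{"xyz":[3.1,0.15,-0.1],"delta_rot":[0,0,0],"gripper":0}]'
for i in 1 2 3 4 5; do python3 -m creep '[{"xyz":[0.3,0,0],"delta_rot":[0,0,0],"gripper":0},{"xyz":[0.3,0,0],"delta_rot":[0,0,0],"gripper":0}]' | grep -E "posi|wrist"; done
```

```text
time_s: 31.85
position: [0.6608, -0.1157, 0.0869]
orientation: [-0.855, 1.571, -0.829]
wrist_force: [-0.4, -1.5, 0.9]
opening: 0.0
position: [0.6614, -0.1157, 0.0844]
wrist_force: [-1.1, 0.3, 0.2]
position: [0.6609, -0.1155, 0.0804]
wrist_force: [-0.5, -0.5, 0.1]
position: [0.6607, -0.1154, 0.0768]
wrist_force: [-0.2, 0.2, -0.1]
position: [0.661, -0.1155, 0.0741]
wrist_force: [0.8, -0.1, 1.0]
position: [0.6612, -0.1155, 0.0713]
wrist_force: [0.4, 0.4, 3.4]
```

```bash
python3 -m creep '[{"xyz":[-2,0,0],"delta_rot":[0,0,0],"gripper":0},{"xyz":[-2,0,0],"delta_rot":[0,0,0],"gripper":4},{"xyz":[-2,-0.05,0],"delta_rot":[0,0,0],"gripper":4},{"xyz":[-2,-0.05,0],"delta_rot":[0,0,0],"gripper":4},{"xyz":[-2,-0.05,0],"delta_rot":[0,0,0],"gripper":4},{"xyz":[-2,-0.05,0],"delta_rot":[0,0,0],"gripper":4}]'
python3 -c "
from h import *
st();go(.661,-.1162,.055,1.5)"
```

```text
time_s: 33.18
position: [0.6602, -0.1157, 0.09]
orientation: [2.841, 1.569, 2.868]
wrist_force: [0.5, 0.1, 0.5]
opening: 0.0399
t 33.18 pos [ 0.6602 -0.1157  0.09  ] jaw 91.5 F [0.51 0.06 0.48] op 0.0399 q [-0.28  0.29  1.61 -0.    1.24 -1.88]
xyz [ 3.5  -0.05  0.09] rot [ 0.   -0.1  -0.03] rows>= 1.0
```

```bash
python3 -m creep '[{"xyz":[2,0,0],"delta_rot":[0,0,0],"gripper":4},{"xyz":[3.5,0,0],"delta_rot":[0,0,0],"gripper":4},{"xyz":[3.5,0,0],"delta_rot":[0,0,0],"gripper":4},{"xyz":[3.5,0,0],"delta_rot":[0,0,0],"gripper":4}]'
python3 -m creep '[{"xyz":[0,0,0],"delta_rot":[0,0,0],"gripper":0.4},{"xyz":[0,0,0],"delta_rot":[0,0,0],"gripper":0.4},{"xyz":[0,0,0],"delta_rot":[0,0,0],"gripper":0.4},{"xyz":[0,0,0],"delta_rot":[0,0,0],"gripper":0.4},{"xyz":[0,0,0],"delta_rot":[0,0,0],"gripper":0.4},{"xyz":[0,0,0],"delta_rot":[0,0,0],"gripper":0.4}]' 60
```

```text
time_s: 33.52
position: [0.6591, -0.1154, 0.0538]
orientation: [2.832, 1.566, 2.858]
wrist_force: [0.1, -0.4, 0.3]
opening: 0.0401
time_s: 34.02
position: [0.6617, -0.1178, 0.0576]
orientation: [-1.017, 1.567, -0.991]
wrist_force: [0.2, -5.0, -0.7]
opening: 0.0103
```

```bash
python3 -m creep '[{"xyz":[0.2,-0.15,0],"delta_rot":[0,0,0],"gripper":0.4},{"xyz":[0.4,-0.15,0],"delta_rot":[0,0,0],"gripper":0.4},{"xyz":[0.6,-0.15,0],"delta_rot":[0,0,0],"gripper":0.4},{"xyz":[0.8,-0.15,0],"delta_rot":[0,0,0],"gripper":0.4},{"xyz":[0.8,-0.15,0],"delta_rot":[0,0,0],"gripper":0.4},{"xyz":[0.8,-0.15,0],"delta_rot":[0,0,0],"gripper":0.4}]'
python3 -c "
from h import *
st()"
```

```text
time_s: 34.52
position: [0.6617, -0.1179, 0.0492]
orientation: [-0.621, 1.569, -0.595]
wrist_force: [0.8, -3.4, 3.5]
opening: 0.0106
t 34.52 pos [ 0.6617 -0.1179  0.0492] jaw 91.51 F [ 0.79 -3.39  3.5 ] op 0.0106 q [-0.29  0.34  1.63 -0.    1.17 -1.88]
```

```bash
for i in 1 2; do python3 -m creep '[{"xyz":[0.2,-0.05,0],"delta_rot":[0,0,0],"gripper":0.4},{"xyz":[0.2,-0.05,0],"delta_rot":[0,0,0],"gripper":0.4},{"xyz":[0.2,-0.05,0],"delta_rot":[0,0,0],"gripper":0.4}]'; done
```

```text
time_s: 34.77
position: [0.6617, -0.118, 0.0475]
orientation: [-0.164, 1.569, -0.137]
wrist_force: [-0.5, -2.0, 7.3]
opening: 0.0106
time_s: 35.02
position: [0.6619, -0.1181, 0.0473]
orientation: [0.495, 1.57, 0.521]
wrist_force: [-4.6, -0.1, 15.6]
opening: 0.0103
```

```bash
python3 -m creep '[{"xyz":[0,0,0],"delta_rot":[6,0,0],"gripper":0.4},{"xyz":[0,0,0],"delta_rot":[12,0,0],"gripper":0.4},{"xyz":[0,0,0],"delta_rot":[18,0,0],"gripper":0.4},{"xyz":[0,0,0],"delta_rot":[24,0,0],"gripper":0.4},{"xyz":[0,0,0],"delta_rot":[30,0,0],"gripper":0.4},{"xyz":[0,0,0],"delta_rot":[36,0,0],"gripper":0.4},{"xyz":[0,0,0],"delta_rot":[42,0,0],"gripper":0.4},{"xyz":[0,0,0],"delta_rot":[45,0,0],"gripper":0.4},{"xyz":[0,0,0],"delta_rot":[45,0,0],"gripper":0.4}]'
python3 -c "
from h import *
st();print(bot.state()['ft_torque'])"
```

```text
time_s: 35.77
position: [0.6617, -0.1191, 0.0473]
orientation: [-0.3, 1.569, -1.06]
wrist_force: [-5.1, -3.1, 16.0]
opening: 0.0106
t 35.77 pos [ 0.6617 -0.1191  0.0473] jaw 46.42 F [-5.13 -3.06 15.96] op 0.0106 q [-0.29  0.34  1.63 -0.    1.17 -1.1 ]
[-0.39281039  0.89074705 -0.07620623]
```

```bash
python3 -m creep '[{"xyz":[0,0,0],"delta_rot":[6,0,0],"gripper":0.4},{"xyz":[0,0,0],"delta_rot":[12,0,0],"gripper":0.4},{"xyz":[0,0,0],"delta_rot":[18,0,0],"gripper":0.4},{"xyz":[0,0,0],"delta_rot":[24,0,0],"gripper":0.4},{"xyz":[0,0,0],"delta_rot":[30,0,0],"gripper":0.4},{"xyz":[0,0,0],"delta_rot":[36,0,0],"gripper":0.4},{"xyz":[0,0,0],"delta_rot":[41,0,0],"gripper":0.4},{"xyz":[0,0,0],"delta_rot":[41,0,0],"gripper":0.4},{"xyz":[0,0,0],"delta_rot":[41,0,0],"gripper":0.4}]'
python3 -c "
from h import *
st();print(bot.state()['ft_torque'])"
```

```text
time_s: 36.52
position: [0.661, -0.1197, 0.0473]
orientation: [-0.529, 1.568, -2.004]
wrist_force: [-7.8, -4.0, 16.4]
opening: 0.0107
t 36.52 pos [ 0.661  -0.1197  0.0473] jaw 5.52 F [-7.81 -4.01 16.44] op 0.0107 q [-0.29  0.34  1.63 -0.    1.17 -0.38]
[-0.69445162  1.35657785 -0.05031769]
```

```bash
python3 -m creep '[{"xyz":[0,0,0],"delta_rot":[3,0,0],"gripper":0.4},{"xyz":[0,0,0],"delta_rot":[3,0,0],"gripper":0.4},{"xyz":[-0.5,0,0],"delta_rot":[3,0,0],"gripper":0.4},{"xyz":[-1.1,0,0],"delta_rot":[3,0,0],"gripper":0.4},{"xyz":[-1.1,0,0],"delta_rot":[3,0,0],"gripper":0.4},{"xyz":[-1.1,0,0],"delta_rot":[3,0,0],"gripper":4},{"xyz":[-1.1,0,0],"delta_rot":[3,0,0],"gripper":4},{"xyz":[-1.1,0,0],"delta_rot":[3,0,0],"gripper":4},{"xyz":[-1.1,0,0],"delta_rot":[3,0,0],"gripper":4},{"xyz":[-5,0,0],"delta_rot":[3,0,0],"gripper":4},{"xyz":[-9,0,0],"delta_rot":[3,0,0],"gripper":4},{"xyz":[-12,0,0],"delta_rot":[3,0,0],"gripper":4},{"xyz":[-12,0,0],"delta_rot":[3,0,0],"gripper":4},{"xyz":[-12,0,0],"delta_rot":[3,0,0],"gripper":4},{"xyz":[-12,0,0],"delta_rot":[3,0,0],"gripper":4}]'
python3 -c "
from h import *
st();cv2.imwrite('pics/b1.png',cam('scene')['frame'])"
```

```text
time_s: 37.77
position: [0.6605, -0.118, 0.1634]
orientation: [-2.087, 1.57, 2.669]
wrist_force: [0.2, 0.3, -1.1]
opening: 0.0401
t 37.77 pos [ 0.6605 -0.118   0.1634] jaw 2.52 F [ 0.24  0.31 -1.11] op 0.0401 q [-0.29  0.22  1.57  0.    1.36 -0.33]
```

View pics/b1.png

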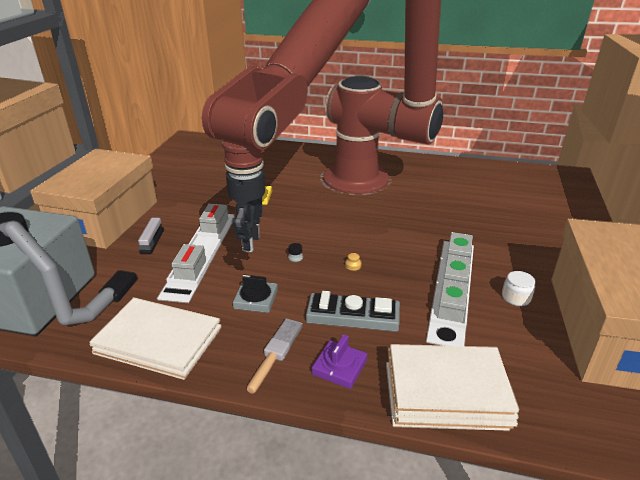

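The bar now lies crosswise at (256,287), so the selector has turned. I'll move the arm clear and check it from above.

```bash
python3 -m creep '[{"xyz":[-6,-12,-12],"delta_rot":[0,0,0],"gripper":4},{"xyz":[-6,-12,-12],"delta_rot":[0,0,0],"gripper":4},{"xyz":[-6,-12,-12],"delta_rot":[0,0,0],"gripper":4},{"xyz":[-6,-12,-12],"delta_rot":[0,0,0],"gripper":4},{"xyz":[-6,-12,-12],"delta_rot":[0,0,0],"gripper":4},{"xyz":[-6,-12,-12],"delta_rot":[0,0,0],"gripper":4},{"xyz":[-6,-12,-12],"delta_rot":[0,0,0],"gripper":4},{"xyz":[-6,-12,-12],"delta_rot":[0,0,0],"gripper":4}]'
python3 look.py pics/b2.png; python3 tags.py; python3 - <<'E'
from h import *
c=cam();d=cam("scene")
cv2.imwrite("pics/b3.png",np.hstack([cv2.resize(c["frame"][160:212,330:380],(400,416),interpolation=cv2.INTER_CUBIC),cv2.resize(d["frame"][263:315,230:280],(400,416),interpolation=cv2.INTER_CUBIC)]))
E
```

```text
time_s: 38.48
position: [0.5356, -0.0042, 0.2225]
orientation: [-1.652, 1.568, 3.104]
wrist_force: [-0.2, -0.8, 0.4]
opening: 0.0402
t 38.53 pos [ 0.5358 -0.0044  0.2225] jaw 2.46 F [-0.07  1.12  0.13] op 0.0401 q [-0.15 -0.15  1.84 -0.    1.45 -0.19]
green [0.5941 0.3252] rect [0.5957 0.3109] [135.8  82.4] yaw -3.0 tagyaw -44.3
green [0.4918 0.3308] rect [0.4928 0.3169] [132.1  81.5] yaw -2.9 tagyaw 2.1
green [0.3877 0.3362] rect [0.3935 0.3225] [122.5  81.9] yaw -2.8 tagyaw 90.0
red [ 0.5954 -0.3111] rect [ 0.5961 -0.2995] [139.8  80.3] yaw 4.5 tagyaw 5.0
red [ 0.3891 -0.3317] rect [ 0.3961 -0.3182] [126.5  80.9] yaw 5.3 tagyaw 5.6
scene green 90 [460.5 241.4] [0.3832 0.3342]
scene green 110 [457.5 265. ] [0.4873 0.3288]
scene green 128 [454.  291.5] [0.5894 0.3231]
scene red 48 [212.6 211. ] [ 0.3854 -0.3339]
scene red 74 [187.4 253.7] [ 0.5906 -0.3137]
```

View pics/b3.png

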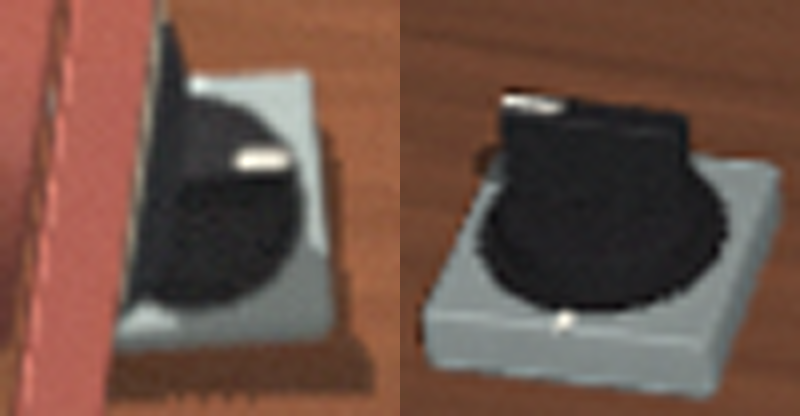

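View pics/b2.png

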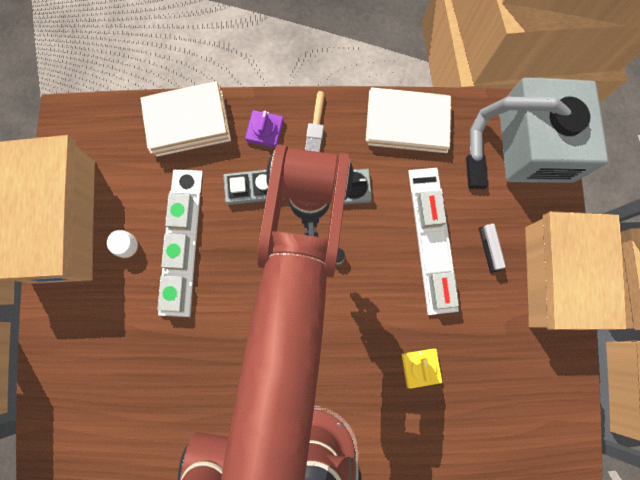

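```bash
python3 - <<'E'
from h import *
c=cam();d=cam("scene")
print(tri(c,(362.3,179.4),d,(246.2,275.3)).round(4)); st()
bot.sign_off()
E
```

```text
[ 0.6617 -0.1345  0.0662]
t 38.78 pos [ 0.536  -0.0043  0.2236] jaw 2.46 F [ 0.37  0.44 -0.84] op 0.0403 q [-0.15 -0.15  1.84 -0.    1.45 -0.19]
the job is handed in; nothing more can be done
```

The job is done and handed in at 38.8 s; the system reports no verdict, so what follows is from my own checks.

**Keys:** I pressed round, then square, then long, each to its bottom stop. The stop was at the same height each time, with the force rising to 11–15 N. I lifted clear of the keys before each sideways move.

**Cases:** Five were present. The three disc cases went into the disc tray, and the two bar cases into the far and near nests of the bar tray. The last top view shows every tag in its nest, 2–3 mm off centre at most, and the scene view agrees. I felt floor contact when placing four of them. The second disc case gave no clear contact force before I opened the fingers, but it looks level in both views.

**Selector:** I gripped it, pushed it to its stop (about 10 mm) and turned it about 89° clockwise while held down. I then let it rise and released it. Afterwards the pointer read at right angles to its start, and its height was back to 66 mm (67 mm before), so it is up.

**Disagreements:**
- The two cameras put the selector centre 2–3 mm apart.
- While I gripped the bar, a side force of up to 5 N showed the fingers were 1–2 mm off centre.
- The fingers read 10.5 mm on a bar that should be 12 mm thick.

None of these seemed to affect the result. I saw no knocked case and no loss of grip. The tin, stapler, paperweight and ink pot showed no visible shift in the pictures; I did not measure them at the end, and the arm hid the paperweight and ink pot in the last top view. The arm was clear of everything at hand-in.

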